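Hang a coated circuit board on the C-hook of a drying stand

ROBOT

A 7-joint arm with a two-finger parallel gripper is mounted at the origin on the work surface. World frame = base frame: x ahead of the robot, y to its left, z up, the work surface at z = 0. Lengths are in m, angles in rad, forces in N, time in s.
With the tool pointing down it reaches from about 0.425 to 0.925 m from the base axis. Payload 6.8 kg.
Tool frame: the origin (TCP) lies midway between the tips of the shut fingers; the grasp point (between the pads) lies 19 mm behind it; z points along the fingers, x is the direction in which the jaws open and shut, and the axes are right-handed (so a half turn about z gives the same grasp; the last joint's range is limited). The gripper opens to 85 mm and grips with 20 to 120 N. Pads are 22 mm wide; open, the fingers measure 114 mm over their backs; the gripper's body (76 mm by 85 mm) begins 54 mm behind the grasp point. The pads swing forward as they close: fully open they stand 13 mm farther back than shut.
Start: joints at [-1.359, 0.477, 0.022, 1.555, -0.011, 1.109, -0.083], TCP at [0.212, 0.641, 0.231] pointing down, gripper open.
Joint ranges: [-2.96, 2.96], [-0.34, 2.1], [-1.41, 1.46], [0.24, 2.44], [-1.37, 4.51], [0.17, 1.92], [-2.96, 2.96]. Speed limits (rad/s): [2.39, 2.39, 3.14, 3.14, 3.14, 3.14, 3.14].

INTERFACE

Orientations are given as a unit quaternion [w, x, y, z].
In Python, from station import bot, imaging, nets gives the robot as it stands. The module is installed in compiled form; this text tells all that it offers.
- The arm moves only by the tool apply_moves, never from a script. Its argument "moves" is text: rows parted by semicolons, each of 7 numbers parted by spaces: the gripper command: -1 is fully open, 1 is shut, values between are in proportion, then the shift along the tool's x, y, z normalised to -1 to 1, where 1 is 120 mm, then the turn, a rotation vector about the tool's x, y, z normalised to -1 to 1, where 1 is 4 degrees. In form: hand dx dy dz rx ry rz; .... A call has 1 to 12 rows; each row shifts and turns the commanded pose from where the row before left it, along the tool's axes as they then stand; what a row does not reach is not made up. A row lasts 1/12 s, in which the tool goes at most 41.7 mm and 7.16 degrees, less where a joint would pass 70% of its speed; a pose out of reach is approached as far as the arm can. A call with a number of a shift or a turn outside -1 to 1 is refused whole. A call with a gripper value outside its range is refused whole. The fingers move at their own pace and stop on an object; "force" is the grip in N (left out, the last holds). Time passes only in rows, so rows that do not move let the fingers close. It gives the time, the measured TCP pose, the force and the opening at its end, in the units of the state.
- bot.get_obs(): the state, without advancing time (a new reading comes with each control period).
- imaging.read_camera(name): name is "scene" or "side" or "wrist"; returns a dict with "image" (480x640x3 uint8, red, green, blue), "fx", "fy", "cx", "cy" (pixels), "view" (4x4, takes a point from world to camera coordinates); the wrist camera has in their place "mount" (4x4, takes a point from camera to tool coordinates, whose origin is the TCP and whose axes are the tool frame's). Camera axes: x right, y down, z forward; pixel columns grow to the right and rows downward; lengths in m; the calibration is good to about 2 mm. A picture is of the moment at which its call begins: read the wrist's pose just before it. There is no depth.
- bot.hand_in(): hands the job in, once; it reports no verdict.
Trained networks look in a picture, given as the dict that the camera call returned (one of the last four; its "shot" number tells which), for a name from the list of things; names that differ only in an ending like _2 or _b are one class to them, and where a whole thing is asked for, a point or a joint stands for the part that bears it (a point fixed in the world has none). Each returns a list of dicts, best first, with "score" (0 to 1); they miss things now and then, are a little off and sometimes report something else, mostly with a low value. They report only what shows in the picture. A call takes as long as a camera call. They do not tell look-alikes from the thing itself.
- nets.spot_in(picture, name): "rect" ([left, top, right, bottom] in pixels, round what is visible of it).
- nets.outline_of(picture, name): "region" (480x640 bool, what is visible of it) and "rect" ([left, top, right, bottom] in pixels, round what is visible of it).
- nets.spot_point(picture, name): "location" ([column, row] in pixels: a listed point, or the origin of a listed thing).
The state is a dict: "t": time; "q": joint angles; "joint_vel": joint speeds; "joint_torque": joint torques, N m; "eef_pos": TCP position; "tool_rot": TCP orientation; "contact_force": force on the tool from outside, world axes, zero at the start; "torque": the same for the moment, N m; "gripper_width": opening from 0.0 (shut) to 1.0 (fully open).
Only numpy, scipy, OpenCV 4.12 (cv2) and the standard library are available. Lean on these libraries where they do the work, as an engineer would, in place of code of your own. Each camera call takes 0.05 s, during which the arm holds its last target.

TASK

Lift the coated circuit board that wears the hanger clip out of the rack and hang it on the drying stand: pass the stand's curved C-hook through the clip's eye from the open tip and slide the eye all the way round the bend until it rests against the stop collar, then let go so that the board hangs still. The hook's arm has been bent a little up or down in use, so feel your way and never press on it with more than about 2 kg (20 N). Leave the other boards, the bottle and the torch where they are.

Things in the scene. Friction and masses are not known exactly. Their poses are not given: they have to be found in the camera images.
- grip_tab (a point): Middle of the black plastic grip tab on top of the hanger clip, where it is grasped: 10 mm thick (x) x 26 wide (y) x 40 high (z, -24 to +16 mm here). x = across the board, y = along its width, z = up. Clip and board are one rigid piece, 0.08 to 0.15 kg. Straight below: the eye's centre at 42 mm, a clamp jaw (10 x 44 x 20 mm) from 53 mm, the board's lower edge at 146 mm.
- eye (a point): Centre of the clip's eye: a round steel ring of 5 mm bar in the plane of the board, inner diameter 13 mm, outer 23 mm, hole axis along x (across the board), z = up. A 12 mm wide neck joins it to the tab. The board under the clip is 2.4 mm thick (x), 90 wide (y), 80 high.
- rack: Black slotted board rack, 168 (x) x 112 (y) x 42 mm high, fixed; origin at the middle of its underside. Four slots at x = -48, -16, 16, 48 mm hold boards upright, their width along y. Slot floor 8 mm, ribs up to 38 mm: a board must rise more than 30 mm to clear them. Three slots are filled; only one board wears a hanger clip.
- stand: Drying stand, fixed; origin on the table under its upright post (14 mm diameter, 169 mm high, nothing above). Grey base plate 12 mm thick, x -100 to 30, y -40 to 140 mm. z = up. The hook arm, round steel wire of 8 mm diameter, leaves the post's top level along +y, straight from (0, 0) to (0, 75) mm, then bends left on an arc to its open tip: see the points.
- arc_centre (a point): Centre of the arm's arc, (-60, 75, 165) mm in the stand's frame, axes as the stand's. Arc radius 60 mm to the wire's centre line; the arc runs from (0, 75) mm through 95 degrees, anticlockwise seen from above, to the tip. From tip to collar an eye travels clockwise and must turn with the wire: about 40 degrees out of square it jams.
- tip (a point): End of the arc at the arm's open tip, if it were unbent: (-65, 135, 165) mm in the stand's frame, its axes; a flat-ended piece 9 mm thick goes 10 mm straight on, to about -x. In use the arm has been bent up or down about the post's top by up to 0.135 rad, NOT shown in any reading: its true height differs by up to 18 mm at the tip, 9 mm at the collar, in proportion to y. It is rigid.
- entry (a point): Point on the unbent wire's centre line 23 degrees of arc (24 mm) inside the tip, (-41, 132, 165) mm in the stand's frame, axes as the stand's. An eye here has the hook's tip well through it.
- seat (a point): Where the eye's centre comes to rest, seen from above: (0, 68.5) mm in the stand's frame, given at 165 mm, the unbent wire's centre line; axes as the stand's. The eye then bears on a collar of 20 mm diameter round the wire, y = 58 to 66 mm. A hanging eye's centre lies 2.5 mm below the wire's centre line.
- board_b_mid (a point): Middle of a bare circuit board (2.4 x 90 x 80 mm) standing in the rack; leave it there.
- board_c_mid (a point): Middle of a second bare circuit board (2.4 x 90 x 80 mm) standing in the rack; leave it there.
- cleaner_center (a point): Middle of a standing white cleaner bottle, 56 mm diameter, 130 mm high; leave it.
- uv_torch: Small dark metal inspection torch lying on the mat, 125 mm long along its x, 32 mm high; origin under its middle; leave it.
There are look-alikes about, which are no part of the job. Leave any blue look-alike of the part that bears grip_tab alone. Of the things shaped like the stand, the grey one is meant.

How it is judged:
By the outcome, as a careful person would: the job done as asked, in the order asked, and still so for the second after the job is handed in, with the robot touching nothing.
It also fails if it takes over 72 s, if anything falls off the work surface, if the arm or the gripper's body presses on something with over 40 N, if the wrist force passes 120 N, or if a joint passes its speed limit or range.

## Working session

There is one attempt and no reset: what is moved stays moved. The work goes in short steps, Python scripts to look and compute and a tool call to move; the robot and the scene stay as the last step left them, time stands still between calls to the robot, and variables do not carry over. Pictures are saved under pics/ and viewed, and the job is handed in when it is done.

Besides the shell and the picture viewer there is one more tool, called after ">>>" as name(argument=value, ...) on one line, values as JSON. apply_moves: Moves the arm, as the interface text tells. Scaled input: -1 to 1 covers 120 mm each way for a shift and 4 degrees each way for a turn. Its arguments: {"type":"object","properties":{"moves":{"type":"string"},"force":{"type":"number"}},"required":["moves"]}

```bash
mkdir -p pics; ls; cat > h.py <<'E'
import numpy as np, cv2
from station import bot, imaging, nets
from scipy.spatial.transform import Rotation as R
def rot(q): return R.from_quat([q[1],q[2],q[3],q[0]])
def obs(): return bot.get_obs()
def save(p,name): cv2.imwrite('pics/'+name,cv2.cvtColor(p['image'],cv2.COLOR_RGB2BGR))
def view(p,o=None):
    if 'view' in p: return np.array(p['view'])
    T=np.eye(4);T[:3,:3]=rot(o['tool_rot']).as_matrix();T[:3,3]=o['eef_pos']
    return np.linalg.inv(T@np.array(p['mount']))
def proj(p,V,X):
    c=V[:3,:3]@np.array(X)+V[:3,3]; return np.array([p['fx']*c[0]/c[2]+p['cx'],p['fy']*c[1]/c[2]+p['cy']])
def ray(p,V,uv):
    d=np.array([(uv[0]-p['cx'])/p['fx'],(uv[1]-p['cy'])/p['fy'],1.]); Rm=V[:3,:3]
    d=Rm.T@d; return -Rm.T@V[:3,3], d/np.linalg.norm(d)
def tri(rs):
    A=np.zeros((3,3));b=np.zeros(3)
    for o,d in rs:
        M=np.eye(3)-np.outer(d,d);A+=M;b+=M@o
    X=np.linalg.solve(A,b); return X,[np.linalg.norm((np.eye(3)-np.outer(d,d))@(X-o)) for o,d in rs]
def atz(r,z): o,d=r; return o+d*(z-o[2])/d[2]
E
cat > a.py <<'E'
from h import *
o=obs();print(o)
for n in ['scene','side','wrist']:
    p=imaging.read_camera(n);save(p,n+'0.png');V=view(p,o);print(n,p['fx'],p['fy'],p['cx'],p['cy'],'\n',np.round(np.linalg.inv(V),3))
    for k in ['grip_tab','eye','rack','stand','tip','arc_centre','entry','seat','board_b_mid','cleaner_center','uv_torch']:
        r=nets.spot_point(p,k);print(k,[(np.round(x['location'],1).tolist(),round(x['score'],2)) for x in r[:4]])
E
python3 a.py
```

```text
pics
{'t': 0.0, 'q': array([-1.3590917 ,  0.47780136,  0.02235867,  1.55645016, -0.01150447,
        1.10932197, -0.08309253]), 'joint_vel': array([-6.91878652e-05, -1.14423408e-04, -8.94863159e-04, -1.75182801e-03,
        1.52958738e-03, -5.13550102e-04,  7.72502433e-04]), 'joint_torque': array([-9.52637470e-05, -5.96454012e+01,  1.60786539e+00, -2.81203902e+01,
        1.24496993e-02,  9.12494317e-03,  1.94716358e-05]), 'eef_pos': array([0.21204362, 0.64019854, 0.2303258 ]), 'tool_rot': array([ 5.98532193e-04,  8.10669544e-01,  5.85503230e-01, -7.06826190e-04]), 'contact_force': array([ 0.32378387, -0.28012591, -0.17185573]), 'torque': array([ 0.01592546, -0.04167029,  0.00226156]), 'gripper_width': 0.998552476408398}
scene 497.6277377774673 497.6277377774673 319.21201544042833 245.16911336534395 
 [[-0.479  0.707 -0.519  1.114]
 [ 0.878  0.38  -0.292  0.191]
 [-0.009 -0.596 -0.803  0.89 ]
 [ 0.     0.     0.     1.   ]]
grip_tab [([518.7, 293.2], 0.89), ([424.4, 278.7], 0.8)]
eye [([422.1, 291.5], 0.84), ([509.3, 307.7], 0.83)]
rack []
stand [([261.9, 254.4], 0.69), ([144.4, 268.
[... 799 characters left out ...]
[354.7, 232.8], 0.79), ([219.4, 316.3], 0.65)]
arc_centre [([363.1, 208.7], 0.58)]
entry [([340.6, 230.0], 0.93), ([297.8, 151.5], 0.92), ([325.5, 448.4], 0.42)]
seat [([296.3, 130.4], 0.62), ([335.6, 202.8], 0.57), ([218.1, 315.6], 0.54)]
board_b_mid [([312.7, 439.5], 0.68)]
cleaner_center [([428.3, 167.3], 0.71), ([283.6, 404.5], 0.45)]
uv_torch [([217.0, 314.7], 0.55)]
wrist 427.15632801683375 427.15632801683375 314.9363789540958 234.9056693110595 
 [[ 0.315  0.911  0.267  0.145]
 [ 0.949 -0.302 -0.09   0.664]
 [-0.002  0.282 -0.96   0.373]
 [ 0.     0.     0.     1.   ]]
grip_tab []
eye []
rack []
stand []
tip []
arc_centre []
entry []
seat []
board_b_mid []
cleaner_center []
uv_torch []
```

View pics/scene0.png

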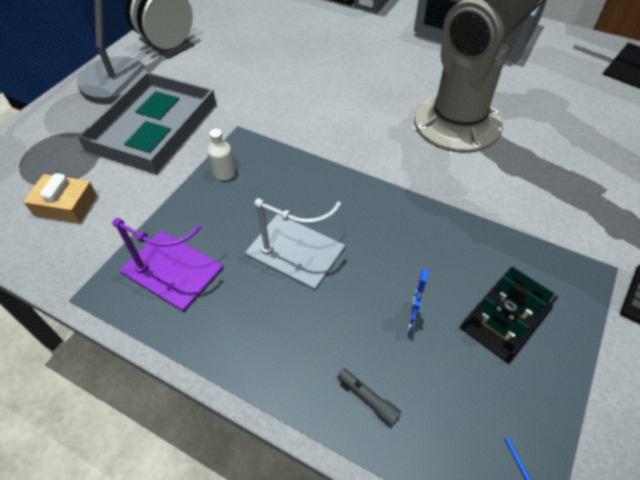

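View pics/side0.png

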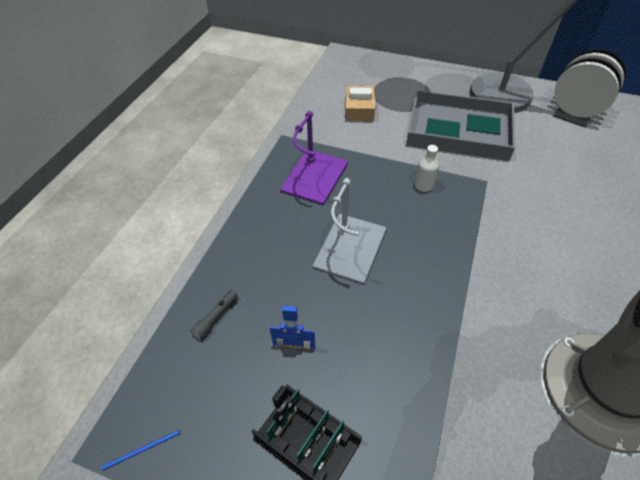

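View pics/wrist0.png

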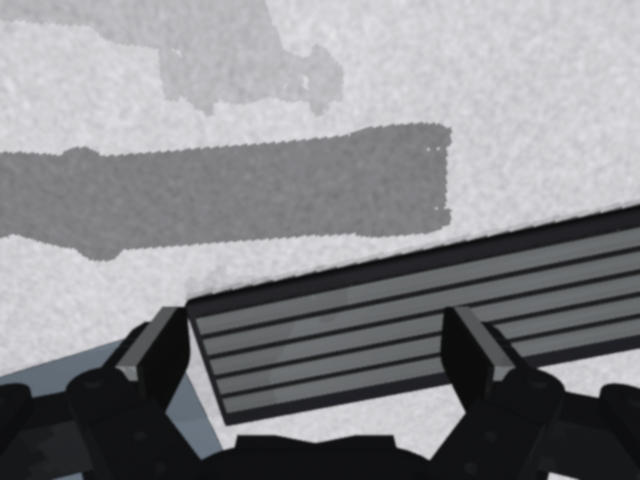

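Candidates: blue clip board, a look-alike (scene 418,295; side 290,325), and the black clip in the rack (scene 515,295; side 280,397). Stands: grey (scene 262,254), which is meant, and purple (144,268). I'll crop in close and triangulate.

```bash
cat > b.py <<'E'
from h import *
sc=imaging.read_camera('scene');sd=imaging.read_camera('side')
def crop(p,x0,y0,w,h,n,s):
    im=cv2.cvtColor(p['image'],cv2.COLOR_RGB2BGR)[y0:y0+h,x0:x0+w];cv2.imwrite('pics/'+n,cv2.resize(im,None,fx=s,fy=s,interpolation=cv2.INTER_CUBIC))
crop(sc,450,255,120,110,'c1.png',5);crop(sd,240,370,130,110,'c2.png',5)
crop(sc,235,185,120,110,'c3.png',5);crop(sd,300,165,100,120,'c4.png',5)
def T(a,b): X,e=tri([ray(sc,view(sc),a),ray(sd,view(sd),b)]);return np.round(X,4),np.round(e,4)
print('tab',T((518.7,293.2),(279.5,396.7)));print('eye',T((509.3,307.7),(284.7,403.2)))
print('stand',T((261.9,254.4),(343.1,226.3)));print('tip',T((338,208.9),(354.7,232.8)));print('entry',T((326.8,217.2),(340.6,230.)));print('seat',T((288.2,216.8),(335.6,202.8)))
print('blue tab',T((424.4,278.7),(288,311.8)))
print('rack',atz(ray(sd,view(sd),(304.3,442)),0))
for p,n in((sc,'sc'),(sd,'sd')):
  for k in ['board_b_mid','rack','grip_tab','stand']:
    for r in nets.spot_in(p,k)[:4]: print(n,k,np.round(r['rect']),round(r['score'],2))
E
python3 b.py
```

```text
tab (array([0.567 , 0.2728, 0.1555]), array([0.0002, 0.0002]))
eye (array([0.566 , 0.2687, 0.1059]), array([0.0032, 0.0032]))
stand (array([ 0.6176, -0.2339, -0.0034]), array([0.0004, 0.0004]))
tip (array([ 0.5508, -0.0844,  0.166 ]), array([0.0021, 0.0021]))
entry (array([ 0.5802, -0.0902,  0.1628]), array([0.0026, 0.0026]))
seat (array([ 0.6142, -0.1561,  0.1649]), array([0.0008, 0.0008]))
blue tab (array([0.6137, 0.121 , 0.1518]), array([0.0011, 0.0011]))
rack [0.52432385 0.28916967 0.        ]
sc board_b_mid [493. 278. 548. 318.] 0.88
sc rack [460. 270. 559. 364.] 0.82
sc grip_tab [478. 281. 527. 340.] 0.71
sc grip_tab [409. 268. 431. 334.] 0.64
sc grip_tab [210. 130. 234. 182.] 0.29
sc stand [111. 218. 224. 310.] 0.8
sc stand [241. 199. 344. 288.] 0.78
sd board_b_mid [299. 409. 330. 459.] 0.83
sd rack [250. 384. 362. 478.] 0.9
sd rack [313. 178. 384. 285.] 0.75
sd grip_tab [268. 307. 317. 349.] 0.7
sd grip_tab [264. 385. 300. 443.] 0.61
sd stand [282. 111. 351. 204.] 0.76
sd stand [312. 177. 387. 286.] 0.63
sd stand [268. 383. 300. 441.] 0.42
```

View pics/c1.png

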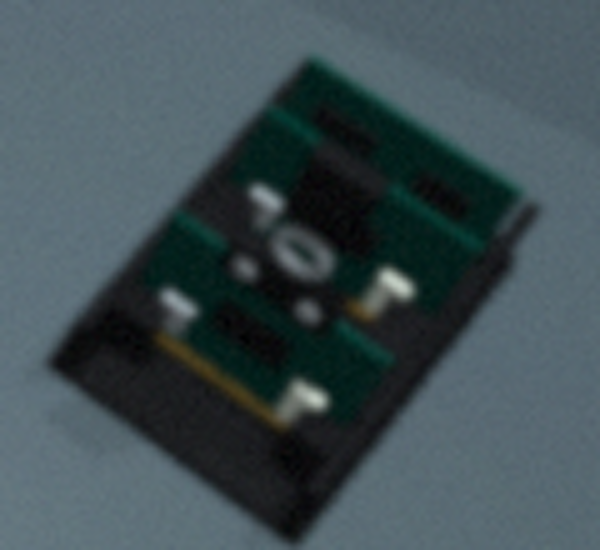

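View pics/c2.png

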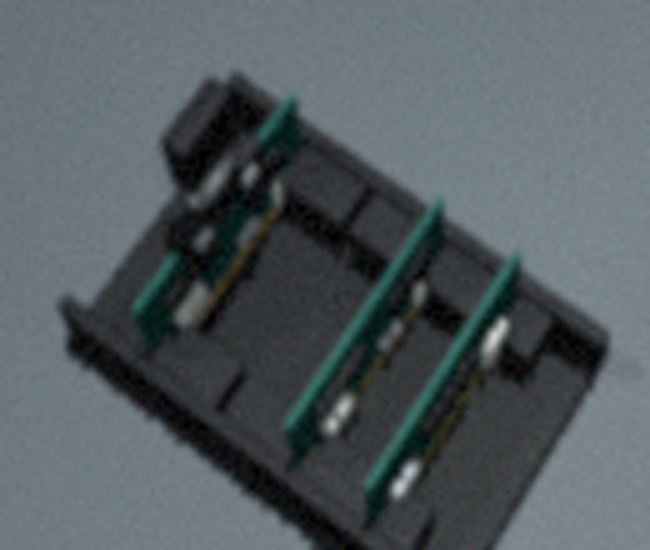

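View pics/c3.png

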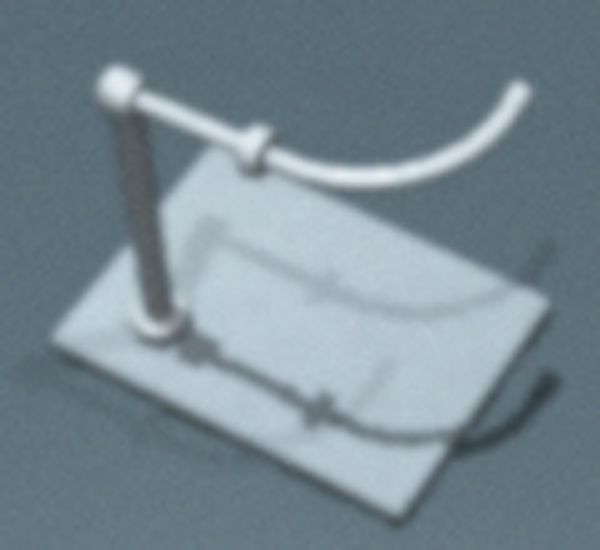

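View pics/c4.png

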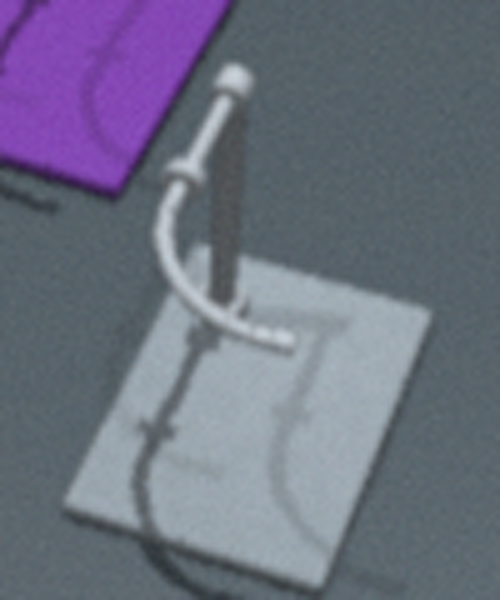

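The black-clipped board is in the slot with the largest x (c2, upper left; tab near side 280,397). The blue one stands apart on the mat. Next I'll work out the rack yaw and move the wrist camera to look.

```bash
cat > plan.py <<'E'
from h import *
def plan(target,yaw_deg,n,tilt=None,o=None):
    "target TCP pos, yaw of tool x, straight-down tool; prints per-row units for n rows if turn first is spread evenly"
    o=o or obs(); R0=rot(o['tool_rot']); ps=np.radians(yaw_deg)
    Rt=R.from_matrix(np.array([[np.cos(ps),np.sin(ps),0],[np.sin(ps),-np.cos(ps),0],[0,0,-1.]]))
    rv=(R0.inv()*Rt).as_rotvec(); step=R.from_rotvec(rv/n); d=(np.array(target)-o['eef_pos'])/n
    Rc=R0
    print('rot total deg',np.round(np.degrees(rv),2),'per row units',np.round(np.degrees(rv)/n/4,3))
    for i in range(n):
        s=Rc.inv().apply(d)/0.12; print(i,np.round(s,3)); Rc=Rc*step
    print('yaw now',np.degrees(np.arctan2(R0.as_matrix()[1,0],R0.as_matrix()[0,0])))
E
python3 - <<'E'
from h import *
sd=imaging.read_camera('side');V=view(sd)
f=lambda u,v,z:atz(ray(sd,V,(240+u/5,370+v/5)),z)
for a,b in [((290,415),(437,203)),((370,480),(516,257)),((135,305),(292,98))]:
    A=f(*a,.088);B=f(*b,.088);d=B-A;print(A,B,np.linalg.norm(d),np.degrees(np.arctan2(d[1],d[0])))
from plan import plan
plan([0.567,0.235,0.30],15,16)
E
```

```text
[0.51680014 0.32841149 0.088     ] [0.49369995 0.24778532 0.088     ] 0.08387012936280959 -105.98752729131743
[0.48534326 0.3380342  0.088     ] [0.46232403 0.25600641 0.088     ] 0.08519649691840563 -105.67556035682881
[0.57876507 0.31356344 0.088     ] [0.55454743 0.23006547 0.088     ] 0.08693908789909334 -106.17420255093053
rot total deg [-0.   -0.   56.68] per row units [-0.    -0.     0.886]
0 [-0.143  0.242 -0.036]
1 [-0.127  0.25  -0.036]
2 [-0.112  0.258 -0.036]
3 [-0.095  0.264 -0.036]
4 [-0.079  0.269 -0.036]
5 [-0.062  0.274 -0.036]
6 [-0.045  0.277 -0.036]
7 [-0.028  0.279 -0.036]
8 [-0.011  0.281 -0.036]
9 [ 0.007  0.281 -0.036]
10 [ 0.024  0.28  -0.036]
11 [ 0.041  0.278 -0.036]
12 [ 0.058  0.275 -0.036]
13 [ 0.075  0.27  -0.036]
14 [ 0.092  0.265 -0.036]
15 [ 0.108  0.259 -0.036]
yaw now 71.67523717744943
```

```bash
python3 - <<'E'
from plan import *
plan([0.567,0.273,0.30],-16,22)
E
```

```text
rot total deg [-0.   -0.   87.68] per row units [-0.    -0.     0.996]
0 [-0.09   0.171 -0.026]
1 [-0.078  0.177 -0.026]
2 [-0.065  0.182 -0.026]
3 [-0.053  0.186 -0.026]
4 [-0.039  0.19  -0.026]
5 [-0.026  0.192 -0.026]
6 [-0.013  0.193 -0.026]
7 [ 0.001  0.194 -0.026]
8 [ 0.014  0.193 -0.026]
9 [ 0.027  0.192 -0.026]
10 [ 0.041  0.189 -0.026]
11 [ 0.054  0.186 -0.026]
12 [ 0.067  0.182 -0.026]
13 [ 0.079  0.177 -0.026]
14 [ 0.091  0.171 -0.026]
15 [ 0.103  0.164 -0.026]
16 [ 0.114  0.156 -0.026]
17 [ 0.125  0.148 -0.026]
18 [ 0.135  0.139 -0.026]
19 [ 0.144  0.129 -0.026]
20 [ 0.153  0.119 -0.026]
21 [ 0.16   0.108 -0.026]
yaw now 71.67523717744943
```

>>> apply_moves(moves="-1 -0.09 0.171 -0.026 0 0 0.996;-1 -0.078 0.177 -0.026 0 0 0.996;-1 -0.065 0.182 -0.026 0 0 0.996;-1 -0.053 0.186 -0.026 0 0 0.996;-1 -0.039 0.19 -0.026 0 0 0.996;-1 -0.026 0.192 -0.026 0 0 0.996;-1 -0.013 0.193 -0.026 0 0 0.996;-1 0.001 0.194 -0.026 0 0 0.996;-1 0.014 0.193 -0.026 0 0 0.996;-1 0.027 0.192 -0.026 0 0 0.996;-1 0.041 0.189 -0.026 0 0 0.996;-1 0.054 0.186 -0.026 0 0 0.996")

```text
t: 3.35
eef_pos: [0.4065, 0.4394, 0.2691]
tool_rot: [-0.0, 0.979, 0.205, 0.0]
contact_force: [1.1, 0.7, -0.3]
gripper_width: 1.002
```

>>> apply_moves(moves="-1 0.067 0.182 -0.026 0 0 0.996;-1 0.079 0.177 -0.026 0 0 0.996;-1 0.091 0.171 -0.026 0 0 0.996;-1 0.103 0.164 -0.026 0 0 0.996;-1 0.114 0.156 -0.026 0 0 0.996;-1 0.125 0.148 -0.026 0 0 0.996;-1 0.135 0.139 -0.026 0 0 0.996;-1 0.144 0.129 -0.026 0 0 0.996;-1 0.153 0.119 -0.026 0 0 0.996;-1 0.16 0.108 -0.026 0 0 0.996;-1 0 0 0 0 0 0;-1 0 0 0 0 0 0")

```text
t: 4.35
eef_pos: [0.569, 0.271, 0.3002]
tool_rot: [0.0, 0.99, -0.142, 0.0]
contact_force: [0.3, 1.4, 0.5]
gripper_width: 1.002
```

```bash
cat > w.py <<'E'
import sys
from plan import *
n=sys.argv[1]; ks=sys.argv[2].split(',') if len(sys.argv)>2 else []
o=obs();p=imaging.read_camera('wrist');save(p,n+'.png');V=view(p,o)
print('pos',np.round(o['eef_pos'],4),'F',np.round(o['contact_force'],2),'w',o['gripper_width'],'t',o['t'],'q',np.round(o['q'],2))
M=rot(o['tool_rot']).as_matrix();print('yaw',np.degrees(np.arctan2(M[1,0],M[0,0])),'z',M[:,2])
for k in ks:
    for r in nets.spot_point(p,k)[:3]:
        a,d=ray(p,V,r['location']); print(k,np.round(r['location'],1),round(r['score'],2),'ray',np.round(a,4).tolist(),np.round(d,4).tolist())
E
python3 w.py w1 grip_tab,eye,rack,board_b_mid
```

```text
pos [0.569  0.271  0.3002] F [0.27 1.42 0.48] w 1.0020434603342108 t 4.35 q [-0.91  0.37  0.49  1.61 -0.19  1.2  -0.66]
yaw -16.278215060995333 z [ 6.79355034e-04 -5.36988363e-04 -9.99999625e-01]
grip_tab [312.6 217.2] 0.61 ray [0.5898, 0.3407, 0.4431] [-0.0734, -0.2313, -0.9701]
eye [412.  346.3] 0.84 ray [0.5898, 0.3407, 0.4431] [0.0647, -0.5435, -0.8369]
eye [307.9 202.7] 0.72 ray [0.5898, 0.3407, 0.4431] [-0.0747, -0.1966, -0.9776]
rack [268.4 184.3] 0.79 ray [0.5898, 0.3407, 0.4431] [-0.1501, -0.1299, -0.9801]
board_b_mid [244.9 192.2] 0.7 ray [0.5898, 0.3407, 0.4431] [-0.2061, -0.1308, -0.9698]
```

View pics/w1.png

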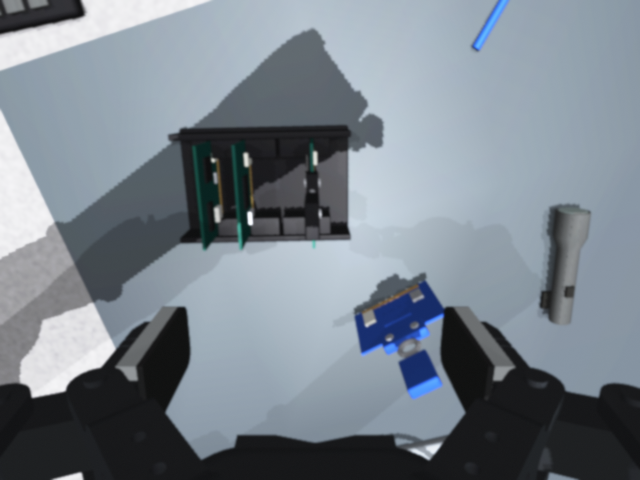

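```bash
python3 - <<'E'
from h import *
o=obs();p=imaging.read_camera('wrist');V=view(p,o)
im=cv2.cvtColor(p['image'],cv2.COLOR_RGB2BGR)[115:260,160:370];cv2.imwrite('pics/w1c.png',cv2.resize(im,None,fx=3.8,fy=3.8,interpolation=cv2.INTER_CUBIC))
sc=imaging.read_camera('scene');sd=imaging.read_camera('side')
print(tri([ray(p,V,(312.6,217.2)),ray(sd,view(sd),(279.5,396.7))]))
for r in nets.spot_in(p,'grip_tab'):print(r)
E
```

```text
(array([0.56571855, 0.27620329, 0.16235964]), [np.float64(0.0011272429807747265), np.float64(0.0011272429807747493)])
{'rect': [359.3, 284.1, 447.2, 400.4], 'score': 0.85}
{'rect': [306.7, 139.5, 322.5, 250.7], 'score': 0.71}
{'rect': [235.6, 144.3, 259.4, 253.7], 'score': 0.4}
```

View pics/w1c.png

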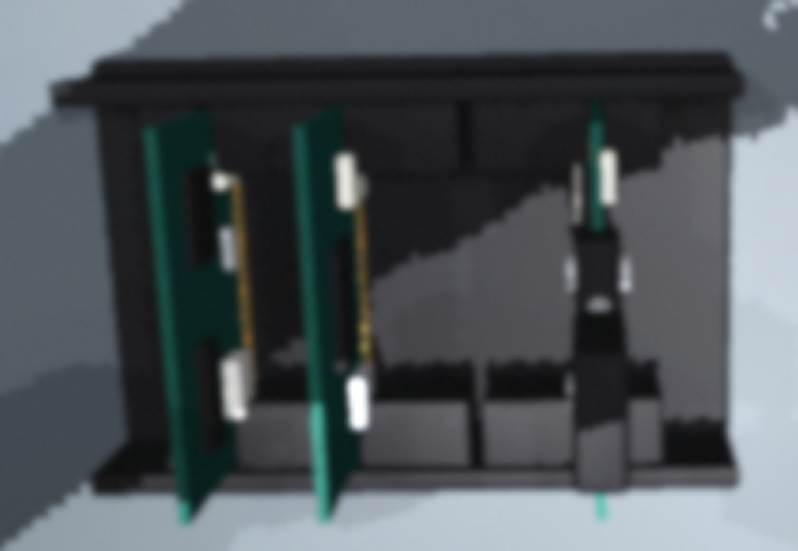

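```bash
python3 - <<'E'
from h import *
o=obs();p=imaging.read_camera('wrist');V=view(p,o)
f=lambda u,v,z:atz(ray(p,V,(160+u/3.8,115+v/3.8)),z)
A=f(597,100,.088);B=f(602,515,.088);d=A-B;print(A,B,(A+B)/2,np.linalg.norm(d),np.degrees(np.arctan2(d[1],d[0]))-90)
print('tabtop',f(603,452,.170), f(603,490,.170),f(603,415,.170))
E
```

```text
[0.58190825 0.3190921  0.088     ] [0.55742274 0.2287164  0.088     ] [0.5696655  0.27390425 0.088     ] 0.09363389684850139 -15.15923734581989
tabtop [0.56769765 0.26638136 0.17      ] [0.56579651 0.25966485 0.17      ] [0.56952378 0.2728329  0.17      ]
```

>>> apply_moves(moves="-1 0 -0.016 0.226 0 0 -0.19;-1 0 0 0.226 0 0 0;-1 0 0 0.226 0 0 0;-1 0 0 0.226 0 0 0;-1 0 0 0.226 0 0 0;-1 0 0 0.226 0 0 0;-1 0 0 0 0 0 0", force=40)

```text
t: 5.43
eef_pos: [0.5643, 0.274, 0.132]
tool_rot: [0.003, 0.991, -0.132, -0.004]
contact_force: [-1.5, 0.1, -0.9]
gripper_width: 0.997
```

```bash
python3 w.py w2 grip_tab
```

```text
pos [0.5643 0.274  0.132 ] F [-1.52  0.11 -0.91] w 0.9973817638080945 t 5.4333 q [-0.86  0.54  0.42  1.78 -0.27  0.89 -0.58]
yaw -15.174286159969238 z [-0.00775868 -0.00466002 -0.99995904]
grip_tab [325.1 349.2] 0.79 ray [0.585, 0.3446, 0.2745] [-0.1216, -0.5121, -0.8503]
```

View pics/w2.png

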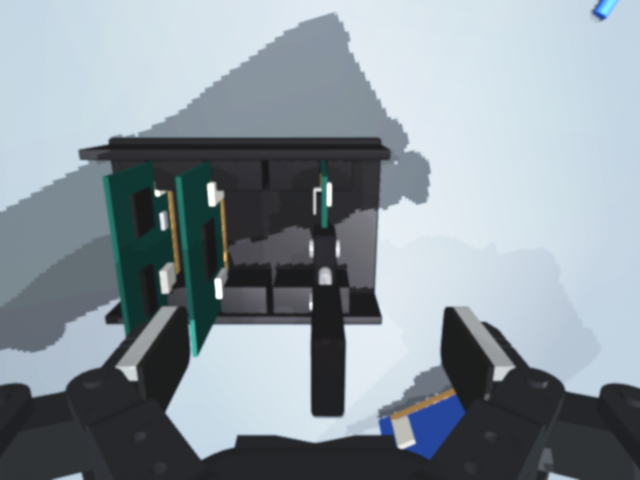

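>>> apply_moves(moves="-1 0 0 0 0 0 0;-1 0 0 0 0 0 0;-1 0 0 0 0 0 0")

```text
t: 5.78
eef_pos: [0.5689, 0.2756, 0.1391]
tool_rot: [-0.001, 0.991, -0.132, 0.001]
contact_force: [0.3, -0.6, 0.4]
gripper_width: 1.003
```

```bash
python3 w.py w3 grip_tab
```

```text
pos [0.5689 0.2756 0.1391] F [ 0.35 -0.57  0.44] w 1.002736811221075 t 5.7833 q [-0.86  0.53  0.43  1.77 -0.27  0.89 -0.58]
yaw -15.215271140787815 z [ 0.00255496  0.0017958  -0.99999512]
grip_tab [310.8 343.1] 0.61 ray [0.5881, 0.3453, 0.2823] [-0.1414, -0.4871, -0.8618]
```

View pics/w3.png

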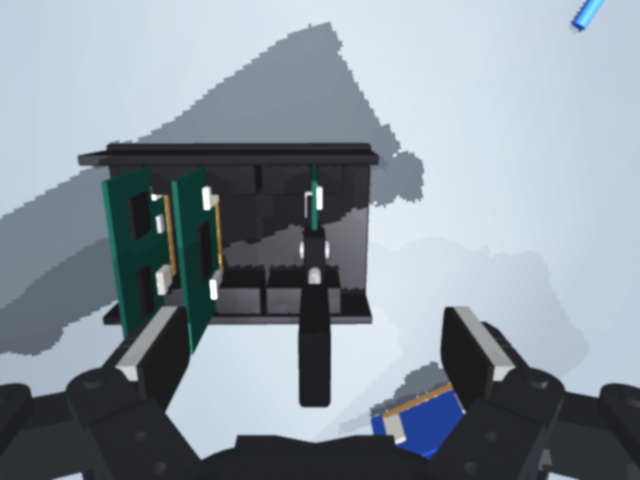

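>>> apply_moves(moves="-1 0 0.018 0.025 0 0 0;-1 0 0 0 0 0 0;-1 0 0 0 0 0 0;1 0 0 0 0 0 0;1 0 0 0 0 0 0;1 0 0 0 0 0 0;1 0 0 0 0 0 0;1 0 0 0 0 0 0;1 0 0 0 0 0 0;1 0 0 0 0 0 0;1 0 0 0 0 0 0;1 0 0 0 0 0 0", force=50)

```text
t: 6.88
eef_pos: [0.5674, 0.273, 0.1343]
tool_rot: [-0.0, 0.991, -0.132, 0.0]
contact_force: [-0.3, -0.8, 0.3]
gripper_width: 0.113
```

```bash
python3 w.py w4 grip_tab
```

```text
pos [0.5674 0.273  0.1343] F [-0.29 -0.77  0.34] w 0.1127928895614368 t 6.8833 q [-0.86  0.54  0.43  1.78 -0.28  0.89 -0.57]
yaw -15.216636840156674 z [ 2.36475579e-04  1.31925546e-04 -9.99999963e-01]
grip_tab [311.4 344.5] 0.89 ray [0.587, 0.343, 0.2773] [-0.1428, -0.4914, -0.8591]
```

View pics/w4.png

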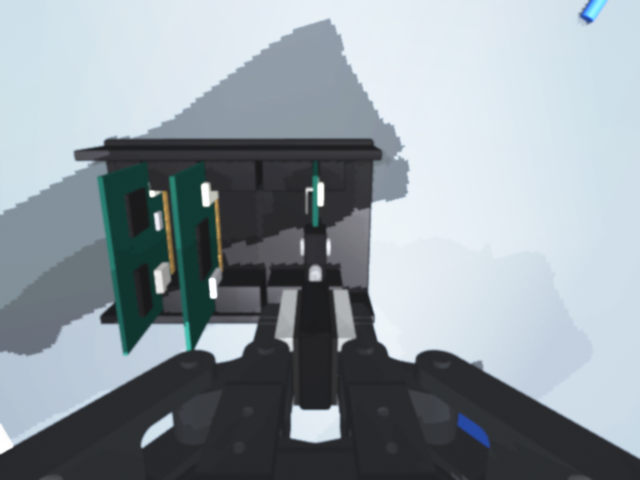

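>>> apply_moves(moves="1 0 0 -0.05 0 0 0;1 0 0 -0.1 0 0 0;1 0 0 -0.15 0 0 0;1 0 0 -0.2 0 0 0;1 0 0 -0.2 0 0 0;1 0 0 -0.2 0 0 0;1 0 0 -0.2 0 0 0;1 0 0 -0.2 0 0 0;1 0 0 -0.2 0 0 0;1 0 0 -0.1 0 0 0;1 0 0 0 0 0 0;1 0 0 0 0 0 0", force=60)

```text
t: 7.98
eef_pos: [0.5671, 0.273, 0.3263]
tool_rot: [-0.0, 0.991, -0.132, 0.0]
contact_force: [-0.5, -0.4, -1.9]
gripper_width: 0.112
```

```bash
python3 w.py w5 grip_tab,eye; python3 - <<'E'
from h import *
p=imaging.read_camera('side');save(p,'s5.png')
E
```

```text
pos [0.5671 0.273  0.3263] F [-0.48 -0.38 -1.89] w 0.11199151515690357 t 7.9833 q [-0.92  0.35  0.5   1.58 -0.17  1.25 -0.66]
yaw -15.209530639542132 z [ 1.67346174e-04  5.34941532e-04 -9.99999843e-01]
grip_tab [314.6 343.7] 0.92 ray [0.5867, 0.3429, 0.4694] [-0.1354, -0.4915, -0.8603]
grip_tab [413.5 359.6] 0.6 ray [0.5867, 0.3429, 0.4694] [0.0696, -0.5647, -0.8223]
eye [313.2 288.4] 0.91 ray [0.5867, 0.3429, 0.4694] [-0.1094, -0.3835, -0.917]
eye [404.1 335.4] 0.87 ray [0.5867, 0.3429, 0.4694] [0.0642, -0.5192, -0.8522]
```

View pics/w5.png

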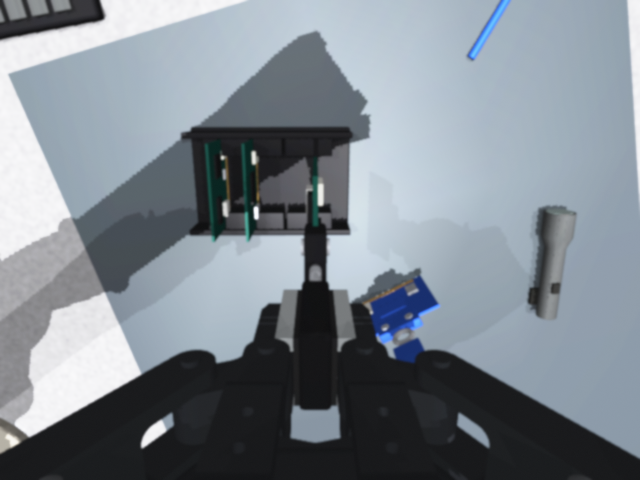

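View pics/s5.png

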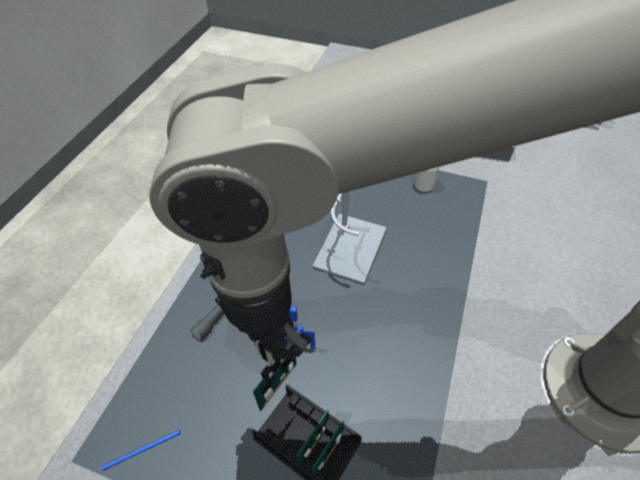

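```bash
cat > fit.py <<'E'
from h import *
from scipy.optimize import least_squares
def arm(s,b):  # s param list -> stand frame pts
    pts=[(0,y) for y in np.linspace(0,75,40)]+[(-60+60*np.cos(t),75+60*np.sin(t)) for t in np.radians(np.linspace(0,95,120))]
    t=np.radians(95);e=np.array(pts[-1]);pts+=[tuple(e+k*np.array([-np.sin(t),np.cos(t)])) for k in np.linspace(0,10,12)]
    P=np.array(pts);return bend(np.c_[P,np.zeros(len(P))],b)
def bend(P,b):
    P=np.atleast_2d(P)/1.;return np.c_[P[:,0],P[:,1]*np.cos(b)-P[:,2]*np.sin(b),165+P[:,1]*np.sin(b)+P[:,2]*np.cos(b)]
def world(P,q):
    P=np.atleast_2d(P)/1000.;c,s=np.cos(q[2]),np.sin(q[2]);return np.c_[q[0]+c*P[:,0]-s*P[:,1],q[1]+s*P[:,0]+c*P[:,1],P[:,2]]
def projN(p,V,X):
    c=X@V[:3,:3].T+V[:3,3];return np.c_[p['fx']*c[:,0]/c[:,2]+p['cx'],p['fy']*c[:,1]/c[:,2]+p['cy']]
tipend=np.array([-60+60*np.cos(np.radians(95))-10*np.sin(np.radians(95)),75+60*np.sin(np.radians(95))+10*np.cos(np.radians(95)),0])
def resid(q,obsl):
    r=[];b=q[3]
    for p,V,ex,cu,co in obsl:
        for P,uv,bent,w in ex:
            X=world(bend(P,b) if bent else P,q); r+=list(w*(projN(p,V,X)[0]-uv))
        C=projN(p,V,world(arm(0,b),q))
        for uv in cu:
            i=np.argmin(((C-uv)**2).sum(1));i=min(max(i,1),len(C)-2);t=C[i+1]-C[i-1];t/=np.linalg.norm(t);d=uv-C[i];r.append(1.5*(t[0]*d[1]-t[1]*d[0]))
    return np.array(r)
E
cat > f1.py <<'E'
from fit import *
sc=imaging.read_camera('scene');sd=imaging.read_camera('side')
a=lambda u,v:np.array([235+u/5,185+v/5]);b=lambda u,v:np.array([300+u/5,165+v/5])
T=tipend
o1=(sc,view(sc),[(T,a(524,88),1,1.),((0,62,0),a(256,150),1,1.),((0,0,0),a(118,90),1,.7),((30,-40,12),a(52,336),0,.5),((30,140,12),a(400,512),0,.5),((-100,140,12),a(548,298),0,.5)],[a(360,178),a(430,160),a(480,130),a(190,118),a(310,168)],0)
o2=(sd,view(sd),[(T,b(293,345),1,1.),((0,62,0),b(183,172),1,1.),((0,0,0),b(234,80),1,.7),((30,140,12),b(67,503),0,.5),((-100,140,12),b(322,583),0,.5),((-100,-40,12),b(430,312),0,.5)],[b(160,235),b(200,303),b(250,335),b(212,122),b(175,275)],0)
for nm,L in(('both',[o1,o2]),('sc',[o1]),('sd',[o2])):
    s=least_squares(resid,[0.617,-0.234,0,0],args=(L,),loss='soft_l1');print(nm,np.round(s.x,4),'rms',np.sqrt((s.fun**2).mean()))
    if nm=='both': print(np.round(s.fun,1)); 
    cov=np.linalg.inv(s.jac.T@s.jac);print('sd',np.sqrt(np.diag(cov)))
    for n,P in(('tipend',T),('entry',(-41,132,0)),('seat',(0,68.5,0))): print(n,np.round(world(bend(P,s.x[3]),s.x),4))
E
python3 f1.py
```

```text
both [ 0.6106 -0.2223 -0.0467  0.0506] rms 0.827714796243466
[-0.5  0.1  0.3  0.   1.   0.3 -0.5 -0.2 -0.1  0.4  0.6  0.1  0.2 -1.7
 -2.2 -0.7 -0.8  0.  -1.3  0.2  0.8 -0.2  1.1 -0.8 -0.4 -0.2  0.2  0.6
 -0.4  1.1  0.8  2.2  0.5  0.7]
sd [0.0011059  0.00119595 0.01270136 0.01598467]
tipend [[ 0.5417 -0.0852  0.1718]]
entry [[ 0.5758 -0.0886  0.1717]]
seat [[ 0.6138 -0.1539  0.1685]]
sc [ 0.6103 -0.2234 -0.0425  0.0543] rms 0.5620449800088122
sd [0.00156904 0.0016045  0.02268028 0.02998921]
tipend [[ 0.5409 -0.0867  0.1723]]
entry [[ 0.575  -0.09    0.1722]]
seat [[ 0.6132 -0.1551  0.1687]]
sd [ 0.6117 -0.2242 -0.0433  0.0059] rms 0.5478629187485297
sd [0.00149414 0.00305466 0.01698062 0.03167858]
tipend [[ 0.5424 -0.0872  0.1658]]
entry [[ 0.5765 -0.0906  0.1658]]
seat [[ 0.6147 -0.1558  0.1654]]
```

```bash
python3 - <<'E'
from plan import *
plan([0.575,0.05,0.345],2,8)
E
```

```text
rot total deg [  0.08   0.1  -17.22] per row units [ 0.003  0.003 -0.538]
0 [ 0.069  0.222 -0.021]
1 [ 0.061  0.224 -0.021]
2 [ 0.052  0.226 -0.021]
3 [ 0.044  0.228 -0.021]
4 [ 0.035  0.23  -0.021]
5 [ 0.027  0.231 -0.021]
6 [ 0.018  0.232 -0.021]
7 [ 0.009  0.232 -0.021]
yaw now -15.216568115776544
```

>>> apply_moves(moves="1 0.069 0.222 -0.021 0 0 -0.538;1 0.061 0.224 -0.021 0 0 -0.538;1 0.052 0.226 -0.021 0 0 -0.538;1 0.044 0.228 -0.021 0 0 -0.538;1 0.035 0.230 -0.021 0 0 -0.538;1 0.027 0.231 -0.021 0 0 -0.538;1 0.018 0.232 -0.021 0 0 -0.538;1 0.009 0.232 -0.021 0 0 -0.538;1 0 0 0 -0.9 0 0;1 0 0 0 -0.9 0 0;1 0 0 0 -0.9 0 0;1 0 0 0 -0.9 0 0")

```text
t: 9.28
eef_pos: [0.5755, 0.0497, 0.3463]
tool_rot: [0.127, 0.992, 0.017, 0.002]
contact_force: [-0.1, -0.9, -1.5]
gripper_width: 0.11
```

>>> apply_moves(moves="1 0 0 0 -0.9 0 0;1 0 0 0 -0.9 0 0;1 0 0 0 -0.9 0 0;1 0 0 0 0 0 0;1 0 0 0 0 0 0;1 0 0 0 0 0 0")

```text
t: 9.78
eef_pos: [0.5755, 0.0494, 0.3464]
tool_rot: [0.218, 0.976, 0.017, 0.004]
contact_force: [-1.7, 0.0, -1.5]
gripper_width: 0.108
```

```bash
python3 w.py w6 tip,entry,seat,stand,eye
```

```text
pos [0.5755 0.0494 0.3464] F [-1.65  0.02 -1.51] w 0.10771466998106921 t 9.7833 q [-0.86  0.31  0.56  1.67  0.26  1.34 -0.35]
yaw 1.9423269013582225 z [ 0.0143032  -0.42441343 -0.90535554]
tip [284.6 244.2] 0.63 ray [0.572, 0.1756, 0.4454] [-0.0489, -0.6792, -0.7323]
seat [344.4 293.7] 0.65 ray [0.572, 0.1756, 0.4454] [0.0928, -0.7543, -0.65]
stand [330.5 235.7] 0.89 ray [0.572, 0.1756, 0.4454] [0.0579, -0.6622, -0.7471]
stand [422.8 327.4] 0.68 ray [0.572, 0.1756, 0.4454] [0.2651, -0.7743, -0.5746]
stand [230.1 364.7] 0.33 ray [0.572, 0.1756, 0.4454] [-0.1591, -0.8427, -0.5144]
eye [310.5 292.5] 0.89 ray [0.572, 0.1756, 0.4454] [0.0144, -0.7568, -0.6535]
```

View pics/w6.png

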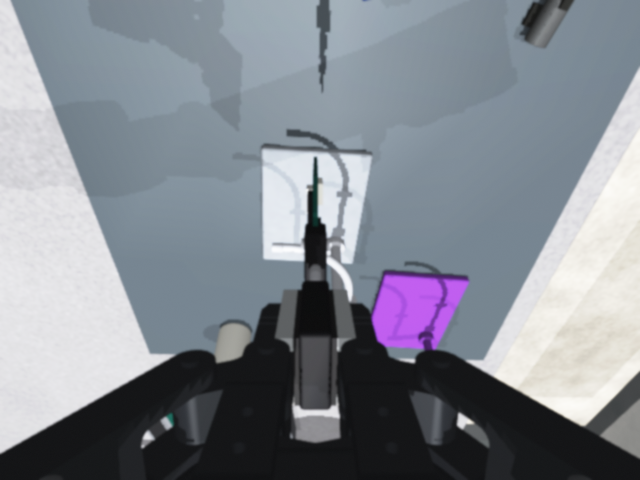

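>>> apply_moves(moves="1 -0.21 0.226 0.106 0 0 0;1 -0.21 0.226 0.106 0 0 0;1 -0.21 0.226 0.106 0 0 0;1 0 0 0 0 0 0;1 0 0 0 0 0 0;1 0 0 0 0 0 0;1 0 0 0 0 0 0")

```text
t: 10.67
eef_pos: [0.5038, -0.0413, 0.3467]
tool_rot: [0.218, 0.976, 0.018, 0.004]
contact_force: [-0.1, 1.0, -1.1]
gripper_width: 0.11
```

```bash
python3 w.py w7 tip,entry,seat,stand,eye; python3 - <<'E'
from h import *
for n in('side','scene'):
  p=imaging.read_camera(n);save(p,n+'7.png')
E
```

```text
pos [ 0.5038 -0.0413  0.3467] F [-0.09  1.01 -1.05] w 0.10970577954574684 t 10.6667 q [-0.85  0.12  0.6   1.87  0.38  1.29 -0.35]
yaw 2.0765779494988665 z [ 0.01610664 -0.42513095 -0.90498854]
tip [511.9 327.9] 0.62 ray [0.5, 0.0849, 0.4456] [0.4368, -0.721, -0.5379]
entry [528.1 333.7] 0.92 ray [0.5, 0.0849, 0.4456] [0.4631, -0.7169, -0.5212]
entry [406.2 162.2] 0.65 ray [0.5, 0.0849, 0.4456] [0.2244, -0.5094, -0.8307]
seat [535.6 363.4] 0.62 ray [0.5, 0.0849, 0.4456] [0.4703, -0.7463, -0.471]
seat [436.3 226.9] 0.58 ray [0.5, 0.0849, 0.4456] [0.2954, -0.6144, -0.7316]
seat [376.9 159. ] 0.41 ray [0.5, 0.0849, 0.4456] [0.1597, -0.5117, -0.8442]
stand [481.1 294. ] 0.96 ray [0.5, 0.0849, 0.4456] [0.3846, -0.6956, -0.6068]
stand [392.3 183.9] 0.95 ray [0.5, 0.0849, 0.4456] [0.1969, -0.5544, -0.8087]
eye [311.6 291.6] 0.66 ray [0.5, 0.0849, 0.4456] [0.0192, -0.7559, -0.6544]
```

View pics/w7.png

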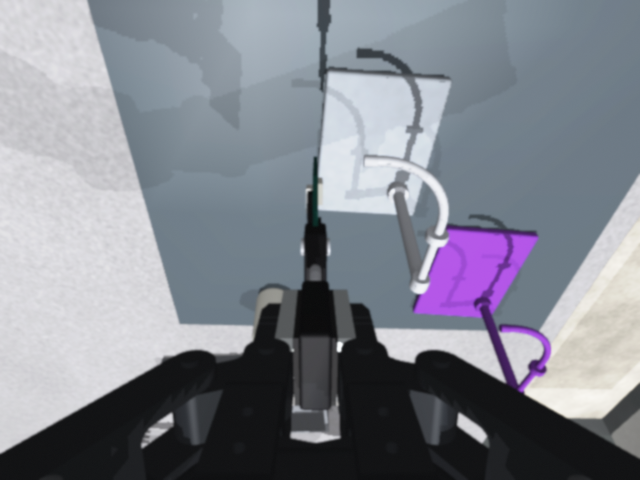

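View pics/side7.png

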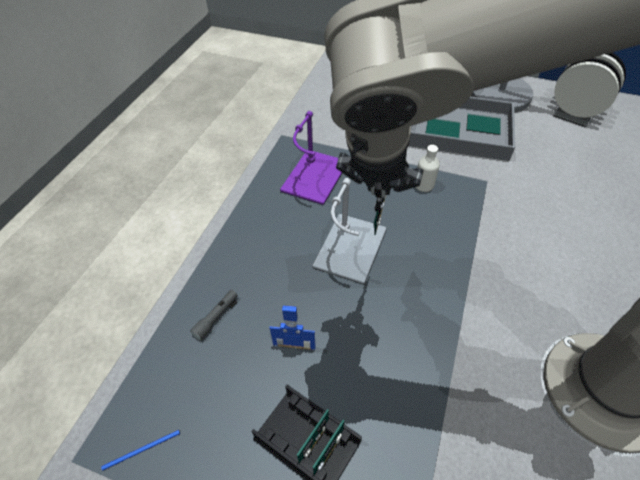

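View pics/scene7.png

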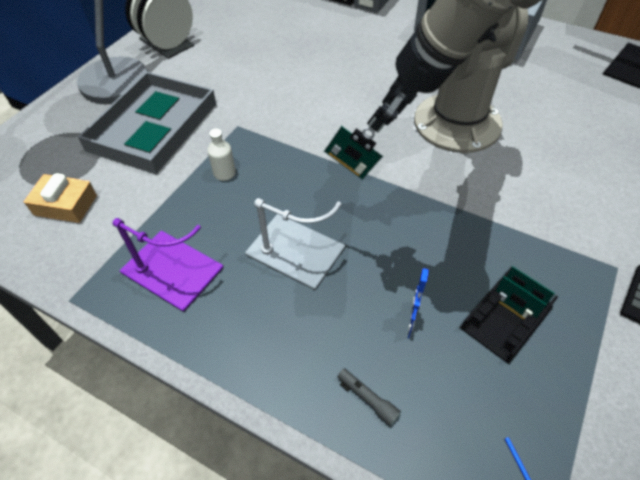

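Excellent wrist view of the whole hook: tip at (365,161), collar at (437,240), post top at (420,287). I'll zoom in and fit.

```bash
python3 - <<'E'
import cv2
im=cv2.imread('pics/w7.png')[140:300,350:460];cv2.imwrite('pics/w7c.png',cv2.resize(im,None,fx=5,fy=5,interpolation=cv2.INTER_CUBIC)[:600*5])
im=cv2.imread('pics/w7c.png');print(im.shape);cv2.imwrite('pics/w7c.png',cv2.resize(im,None,fx=.74,fy=.74))
E
```

```text
(800, 550, 3)
```

View pics/w7c.png

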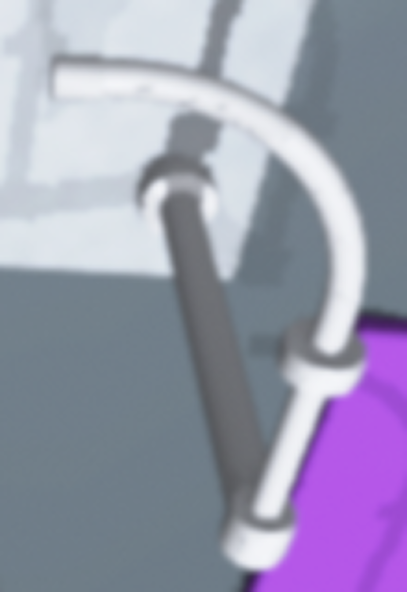

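```bash
cat > f2.py <<'E'
exec(open('f1.py').read().split('for nm')[0])
import pickle
o=obs();p=imaging.read_camera('wrist');V=view(p,o)
print('eye proj',proj(p,V,o['eef_pos']+rot(o['tool_rot']).apply([0,0,.022])))
c=lambda u,v:np.array([350+u/3.7,140+v/3.7])
o3=(p,V,[(T,c(53,76),1,1.),((0,62,0),c(324,362),1,1.),((0,0,0),c(258,525),1,.4),((30,140,12),np.array([449,80]),0,.5),((-100,140,12),np.array([330,71]),0,.5),((0,0,16),c(178,192),0,.5)],[c(*x) for x in [(110,79),(190,93),(250,122),(300,160),(335,205),(350,255),(340,315),(288,450)]],0)
pickle.dump(o3,open('o3.pkl','wb'))
for nm,L in(('all',[o1,o2,o3]),('w',[o3]),('sc+w',[o1,o3]),('sd+w',[o2,o3])):
    s=least_squares(resid,[0.612,-0.223,-.04,0.03],args=(L,),loss='soft_l1');print(nm,np.round(s.x,4),'rms',np.sqrt((s.fun**2).mean()))
    if nm in('all','w'): print(np.round(resid(s.x,[o3]),1)); 
    cov=np.linalg.inv(s.jac.T@s.jac);print('sd',np.sqrt(np.diag(cov)).round(4))
    for n,P in(('tipend',T),('entry',(-41,132,0)),('seat',(0,68.5,0))): print(n,np.round(world(bend(P,s.x[3]),s.x),4))
E
python3 f2.py
```

```text
eye proj [313.43851047 289.08261103]
all [ 0.6114 -0.2223 -0.0425  0.0501] rms 0.9496643736780148
[ 0.1  2.1 -0.6 -0.9 -0.2  0.1  2.3  0.3 -1.3 -0.1 -0.4 -0.   1.8  0.4
 -1.7 -1.8 -0.4  0.8  0.5  0.8]
sd [0.0007 0.0007 0.0067 0.0087]
tipend [[ 0.542  -0.0855  0.1717]]
entry [[ 0.576  -0.0888  0.1716]]
seat [[ 0.6143 -0.1539  0.1684]]
w [ 0.612  -0.2229 -0.0396  0.0397] rms 1.0766720152778297
[ 0.   2.  -0.5 -0.9  0.   0.2  2.3  0.6 -1.2  0.4 -0.2  0.2  1.6  0.2
 -1.9 -1.9 -0.3  0.9  0.5  0.2]
sd [0.0008 0.0012 0.0076 0.0144]
tipend [[ 0.5422 -0.0862  0.1703]]
entry [[ 0.5763 -0.0895  0.1702]]
seat [[ 0.6147 -0.1545  0.1677]]
sc+w [ 0.6113 -0.2221 -0.0423  0.0559] rms 0.9961059736853589
sd [0.0007 0.0007 0.0074 0.0092]
tipend [[ 0.5419 -0.0854  0.1725]]
entry [[ 0.576  -0.0887  0.1724]]
seat [[ 0.6142 -0.1538  0.1688]]
sd+w [ 0.6121 -0.2233 -0.0405  0.0319] rms 0.9310437326761586
sd [0.0007 0.0011 0.007  0.0135]
tipend [[ 0.5424 -0.0865  0.1693]]
entry [[ 0.5765 -0.0898  0.1692]]
seat [[ 0.6148 -0.1549  0.1672]]
```

```bash
python3 - <<'E'
from plan import *
plan([0.560,-0.087,0.325],2.6,8)
E
```

```text
rot total deg [25.21  0.14 -0.58] per row units [ 0.788  0.004 -0.018]
0 [0.058 0.034 0.041]
1 [0.058 0.037 0.039]
2 [0.057 0.039 0.037]
3 [0.057 0.041 0.035]
4 [0.057 0.043 0.032]
5 [0.057 0.045 0.03 ]
6 [0.057 0.046 0.028]
7 [0.057 0.048 0.025]
yaw now 2.006912465953004
```

>>> apply_moves(moves="1 0.058 0.034 0.041 0.788 0.004 -0.018;1 0.058 0.037 0.039 0.788 0.004 -0.018;1 0.057 0.039 0.037 0.788 0.004 -0.018;1 0.057 0.041 0.035 0.788 0.004 -0.018;1 0.057 0.043 0.032 0.788 0.004 -0.018;1 0.057 0.045 0.03 0.788 0.004 -0.018;1 0.057 0.046 0.028 0.788 0.004 -0.018;1 0.057 0.048 0.025 0.788 0.004 -0.018;1 0 0 0 0 0 0;1 0 0 0 0 0 0;1 0 0 0 0 0 0;1 0 0 0 0 0 0")

```text
t: 12.22
eef_pos: [0.5597, -0.0857, 0.3249]
tool_rot: [-0.0, 1.0, 0.024, -0.0]
contact_force: [0.1, 1.0, -0.8]
gripper_width: 0.112
```

```bash
python3 w.py w8 tip,entry,seat,stand,eye; python3 - <<'E'
from h import *
for n in('side','scene'):
  p=imaging.read_camera(n);save(p,n+'8.png')
E
```

```text
pos [ 0.5597 -0.0857  0.3249] F [ 0.07  1.02 -0.83] w 0.11196209354177561 t 12.2167 q [-0.5   0.25  0.66  1.74 -0.16  1.21  0.25]
yaw 2.7115571349797505 z [-4.06720305e-04  1.42178242e-05 -9.99999917e-01]
tip [492.7 453.2] 0.97 ray [0.5572, -0.0133, 0.4679] [0.3764, -0.6279, -0.6812]
tip [307.  211.5] 0.62 ray [0.5572, -0.0133, 0.4679] [-0.009, -0.2297, -0.9732]
entry [336.1 216.1] 0.85 ray [0.5572, -0.0133, 0.4679] [0.0594, -0.2367, -0.9698]
seat [381.2 297.1] 0.91 ray [0.5572, -0.0133, 0.4679] [0.1698, -0.405, -0.8984]
stand [353.3 292.5] 0.61 ray [0.5572, -0.0133, 0.4679] [0.1065, -0.4015, -0.9096]
stand [471.4 446.2] 0.61 ray [0.5572, -0.0133, 0.4679] [0.3409, -0.6291, -0.6986]
eye [314.2 292.5] 0.66 ray [0.5572, -0.0133, 0.4679] [0.0163, -0.4074, -0.9131]
eye [337.2 217.7] 0.59 ray [0.5572, -0.0133, 0.4679] [0.0622, -0.2402, -0.9687]
```

View pics/w8.png

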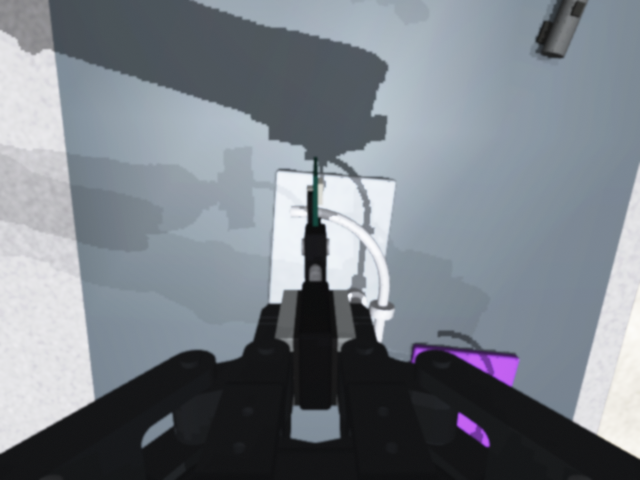

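View pics/side8.png

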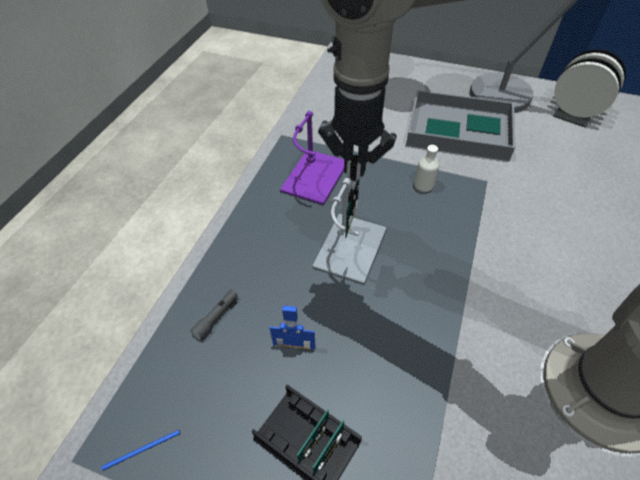

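View pics/scene8.png

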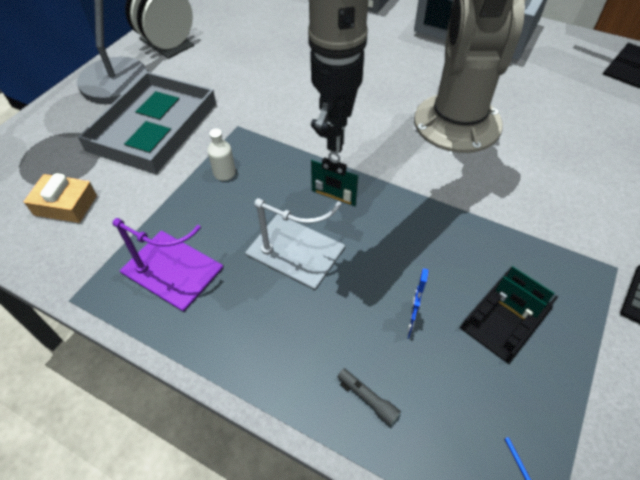

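>>> apply_moves(moves="1 0 0 0.025 0 0 0;1 0 0 0.025 0 0 0;1 0 0 0.025 0 0 0;1 0 0 0.025 0 0 0;1 0 0 0 0 0 0;1 0 0 0 0 0 0")

```text
t: 13.12
eef_pos: [0.5597, -0.0871, 0.3127]
tool_rot: [-0.0, 1.0, 0.023, -0.0]
contact_force: [0.1, -0.1, -0.4]
gripper_width: 0.108
```

>>> apply_moves(moves="1 0 0 0.01 0 0 0;1 0 0 0.01 0 0 0;1 0 0 0 0 0 0")

```text
t: 13.37
eef_pos: [0.5598, -0.0871, 0.3104]
tool_rot: [-0.0, 1.0, 0.023, -0.0]
contact_force: [0.4, 0.5, 0.0]
gripper_width: 0.105
```

>>> apply_moves(moves="1 0 0 0.01 0 0 0;1 0 0 0.01 0 0 0;1 0 0 0 0 0 0")

```text
t: 13.62
eef_pos: [0.5598, -0.087, 0.3079]
tool_rot: [-0.0, 1.0, 0.023, -0.0]
contact_force: [-0.7, -0.3, -1.2]
gripper_width: 0.108
```

>>> apply_moves(moves="1 0 0 0.01 0 0 0;1 0 0 0.01 0 0 0;1 0 0 0 0 0 0")

```text
t: 13.87
eef_pos: [0.5597, -0.0871, 0.3055]
tool_rot: [-0.0, 1.0, 0.023, -0.0]
contact_force: [1.1, 1.0, -0.4]
gripper_width: 0.109
```

>>> apply_moves(moves="1 0 0 0.01 0 0 0;1 0 0 0 0 0 0")

```text
t: 14.03
eef_pos: [0.5598, -0.0871, 0.3044]
tool_rot: [-0.0, 1.0, 0.023, -0.0]
contact_force: [0.4, 0.1, 0.0]
gripper_width: 0.109
```

>>> apply_moves(moves="1 0 0 0.01 0 0 0;1 0 0 0 0 0 0")

```text
t: 14.2
eef_pos: [0.5598, -0.087, 0.3032]
tool_rot: [-0.0, 1.0, 0.023, -0.0]
contact_force: [0.2, -0.0, -1.0]
gripper_width: 0.105
```

>>> apply_moves(moves="1 0 0 0.01 0 0 0;1 0 0 0 0 0 0")

```text
t: 14.37
eef_pos: [0.5598, -0.0871, 0.302]
tool_rot: [-0.0, 1.0, 0.023, -0.0]
contact_force: [-0.0, 0.4, -1.1]
gripper_width: 0.107
```

>>> apply_moves(moves="1 0 0 0.01 0 0 0;1 0 0 0 0 0 0")

```text
t: 14.53
eef_pos: [0.5598, -0.0871, 0.3008]
tool_rot: [-0.0, 1.0, 0.023, -0.0]
contact_force: [1.0, -0.8, -0.2]
gripper_width: 0.112
```

>>> apply_moves(moves="1 0 0 0.01 0 0 0;1 0 0 0 0 0 0")

```text
t: 14.7
eef_pos: [0.5599, -0.0871, 0.2996]
tool_rot: [-0.0, 1.0, 0.023, -0.0]
contact_force: [0.6, -0.4, -0.7]
gripper_width: 0.106
```

>>> apply_moves(moves="1 0 0 0.01 0 0 0;1 0 0 0 0 0 0")

```text
t: 14.87
eef_pos: [0.5602, -0.0872, 0.2992]
tool_rot: [-0.0, 1.0, 0.023, 0.0]
contact_force: [-1.0, 0.3, 4.1]
gripper_width: 0.109
```

>>> apply_moves(moves="1 0 0 0.01 0 0 0;1 0 0 0 0 0 0")

```text
t: 15.03
eef_pos: [0.5605, -0.0873, 0.299]
tool_rot: [-0.0, 1.0, 0.023, 0.001]
contact_force: [-3.0, 1.7, 10.3]
gripper_width: 0.114
```

```bash
python3 w.py w9 tip,eye;python3 - <<'E'
from h import *
p=imaging.read_camera('scene');save(p,'scene9.png')
im=cv2.imread('pics/scene9.png')[140:260,250:370];cv2.imwrite('pics/scene9c.png',cv2.resize(im,None,fx=5,fy=5,interpolation=cv2.INTER_CUBIC))
E
```

```text
pos [ 0.5605 -0.0873  0.299 ] F [-3.01  1.72 10.27] w 0.1143633546124825 t 15.0333 q [-0.48  0.27  0.66  1.77 -0.18  1.16  0.27]
yaw 2.581951181070233 z [ 1.74524783e-03  8.20562602e-04 -9.99998140e-01]
eye [312.4 288.5] 0.91 ray [0.5578, -0.015, 0.442] [0.0128, -0.3984, -0.9171]
```

View pics/scene9c.png

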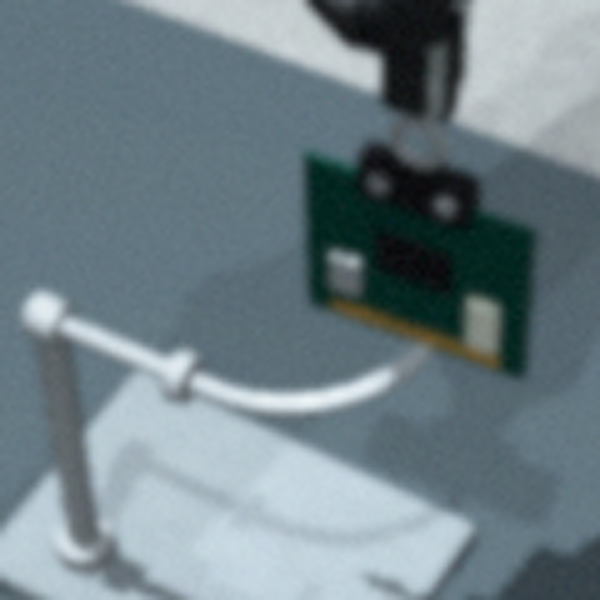

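View pics/w9.png

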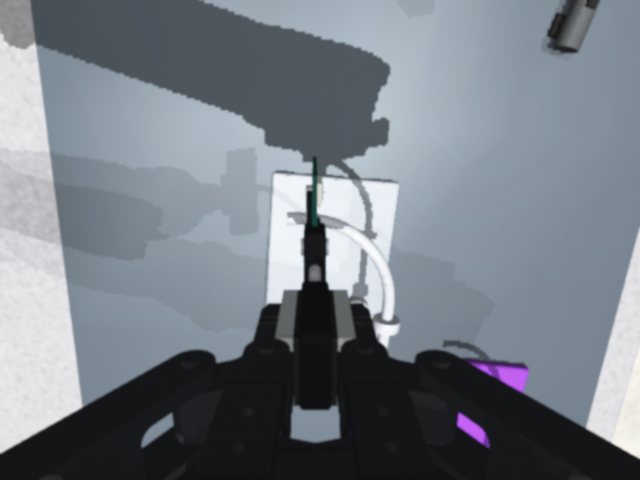

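>>> apply_moves(moves="1 0 0 -0.07 0 0 0;1 0 0 -0.07 0 0 0;1 -0.15 0 0 0 0 0;1 -0.2 0 0 0 0 0;1 -0.1 0 0 0 0 0;1 0 0 0.1 0 0 0;1 0 0 0.1 0 0 0;1 0 0 0 0 0 0;1 0 0 0 0 0 0;1 0 0 0 0 0 0")

```text
t: 16.07
eef_pos: [0.5064, -0.0896, 0.2909]
tool_rot: [-0.0, 1.0, 0.023, 0.0]
contact_force: [-0.3, 0.1, -1.1]
gripper_width: 0.107
```

```bash
python3 w.py w10 tip,eye,entry
```

```text
pos [ 0.5064 -0.0896  0.2909] F [-0.29  0.11 -1.09] w 0.10719467375991996 t 16.0667 q [-0.53  0.17  0.66  1.9  -0.11  1.12  0.23]
yaw 2.584712583153292 z [ 6.98033785e-04  7.06292363e-05 -9.99999754e-01]
tip [388.7 220.2] 0.94 ray [0.5038, -0.0172, 0.4339] [0.1807, -0.2374, -0.9544]
eye [313.3 290.5] 0.63 ray [0.5038, -0.0172, 0.4339] [0.0141, -0.4033, -0.915]
entry [419.3 226.2] 0.74 ray [0.5038, -0.0172, 0.4339] [0.2483, -0.2441, -0.9374]
```

View pics/w10.png

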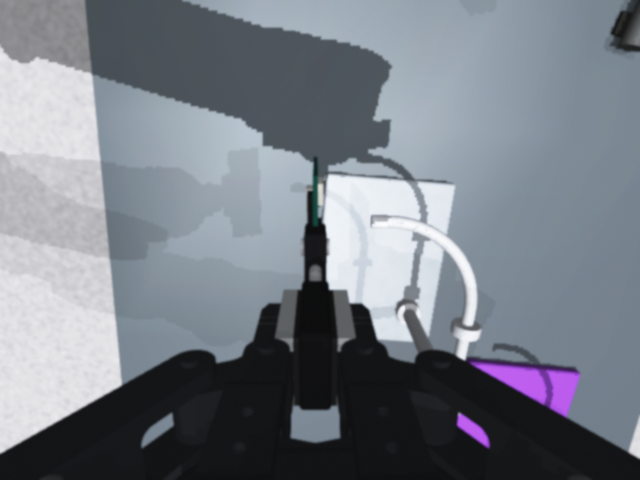

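```bash
python3 - <<'E'
import cv2
im=cv2.imread('pics/w10.png')[200:360,365:485];cv2.imwrite('pics/w10c.png',cv2.resize(im,None,fx=3.7,fy=3.7,interpolation=cv2.INTER_CUBIC))
E
```

```text
(no output)
```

View pics/w10c.png

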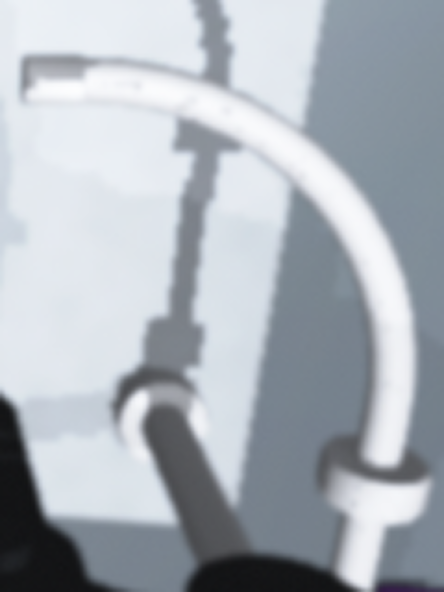

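```bash
cat > f3.py <<'E'
from fit import *
o=obs();p=imaging.read_camera('wrist');V=view(p,o)
c=lambda u,v:np.array([365+u/3.7,200+v/3.7]);T=tipend
o4=(p,V,[(T,c(24,79),1,1.),((0,62,0),c(374,480),1,1.)],[c(*x) for x in [(55,80),(85,82),(150,89),(222,107),(290,148),(350,212),(387,287),(393,360),(386,430),(360,550)]],0)
for b in(.02,.03,.04,.05):
    s=least_squares(lambda q:resid([*q,b],[o4]),[0.612,-0.223,-.04]);q=[*s.x,b];print(b,np.round(s.x,4),'rms',np.sqrt((s.fun**2).mean()).round(2),np.round(s.fun,1))
    for n,P in(('tipend',T),('entry',(-41,132,0)),('seat',(0,68.5,0))): print(n,np.round(world(bend(P,b),q),4))
E
python3 f3.py
```

```text
0.02 [ 0.6137 -0.2215 -0.0382] rms 0.57 [ 0.7  0.5  0.4 -0.4  0.3 -0.6 -1.   0.5  0.3  0.3  1.  -0.7  0.  -0.1]
tipend [[ 0.5436 -0.0849  0.1677]]
entry [[ 0.5777 -0.0881  0.1676]]
seat [[ 0.6163 -0.1531  0.1664]]
0.03 [ 0.6134 -0.2212 -0.0382] rms 0.54 [ 0.5  0.5  0.4 -0.4  0.3 -0.5 -0.9  0.6  0.3  0.2  0.9 -0.8  0.   0.1]
tipend [[ 0.5433 -0.0846  0.169 ]]
entry [[ 0.5774 -0.0878  0.169 ]]
seat [[ 0.616  -0.1528  0.1671]]
0.04 [ 0.6131 -0.2208 -0.0383] rms 0.52 [ 0.3  0.5  0.3 -0.4  0.4 -0.5 -0.9  0.6  0.2  0.1  0.7 -0.9  0.   0.4]
tipend [[ 0.543  -0.0843  0.1704]]
entry [[ 0.5771 -0.0875  0.1703]]
seat [[ 0.6157 -0.1524  0.1677]]
0.05 [ 0.6127 -0.2205 -0.0385] rms 0.53 [ 0.2  0.6  0.2 -0.5  0.4 -0.4 -0.8  0.6  0.2 -0.   0.5 -1.1  0.   0.6]
tipend [[ 0.5427 -0.0839  0.1717]]
entry [[ 0.5768 -0.0872  0.1716]]
seat [[ 0.6154 -0.1521  0.1684]]
```

>>> apply_moves(moves="1 0.02 -0.011 0.166 0 0 0;1 0.02 -0.011 0.166 0 0 0;1 0.02 0 0.166 0 0 0;1 0.01 0 0.166 0 0 0;1 0 0 0.166 0 0 0;1 0 0 0 0 0 0;1 0 0 0 0 0 0;1 0 0 0 0 0 0;1 0 0 0 0 0 0")

```text
t: 17.07
eef_pos: [0.5152, -0.0867, 0.192]
tool_rot: [-0.0, 1.0, 0.023, 0.001]
contact_force: [0.2, -0.7, -1.5]
gripper_width: 0.104
```

```bash
python3 w.py w11 tip,eye,entry; python3 - <<'E'
import cv2
from h import *
im=cv2.imread('pics/w11.png')[150:350,240:500];cv2.imwrite('pics/w11c.png',cv2.resize(im,None,fx=3,fy=3,interpolation=cv2.INTER_CUBIC))
a=[]
for n,b in(('scene',(280,130)),('side',(300,130))):
  p=imaging.read_camera(n);save(p,n+'11.png');im=cv2.imread('pics/%s11.png'%n)[b[1]:b[1]+120,b[0]:b[0]+80];a.append(cv2.resize(im,None,fx=5,fy=5,interpolation=cv2.INTER_CUBIC))
cv2.imwrite('pics/ss11.png',np.hstack(a))
E
```

```text
pos [ 0.5152 -0.0867  0.192 ] F [ 0.18 -0.74 -1.54] w 0.10416238677052551 t 17.0667 q [-0.47  0.31  0.63  1.99 -0.23  0.91  0.32]
yaw 2.5845261677207905 z [ 2.44138456e-03  4.62648212e-04 -9.99996913e-01]
tip [405.1 281.6] 0.88 ray [0.5124, -0.0143, 0.335] [0.2234, -0.3665, -0.9032]
eye [311.1 289.7] 0.57 ray [0.5124, -0.0143, 0.335] [0.0105, -0.4014, -0.9158]
entry [453.2 291. ] 0.96 ray [0.5124, -0.0143, 0.335] [0.3239, -0.3709, -0.8704]
entry [312.8 290.4] 0.69 ray [0.5124, -0.0143, 0.335] [0.0145, -0.4027, -0.9152]
```

View pics/w11c.png

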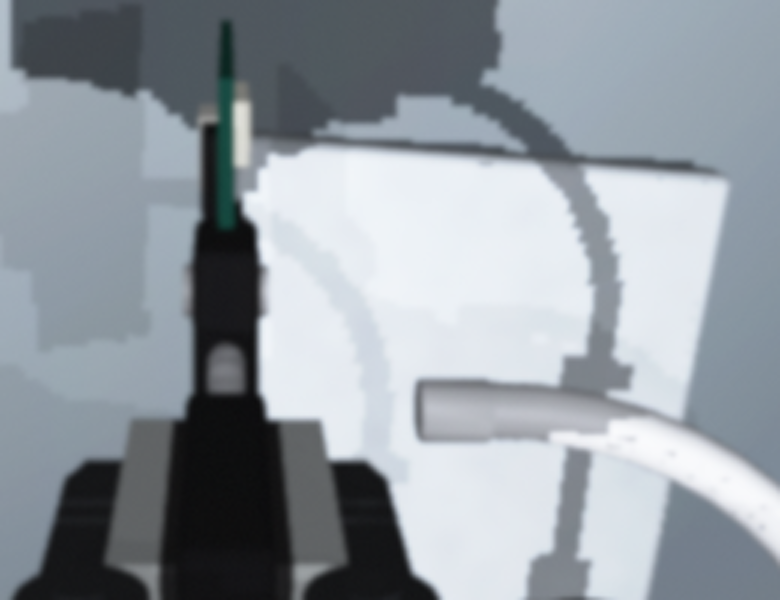

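View pics/ss11.png

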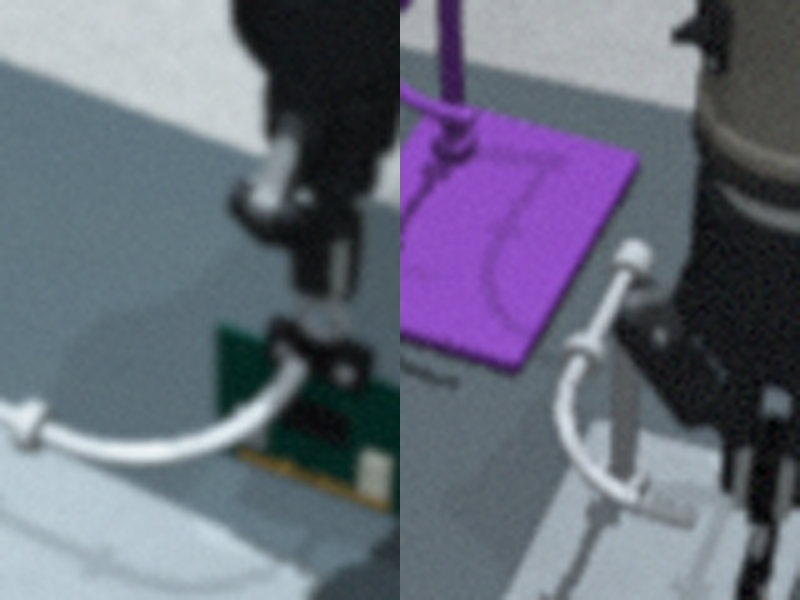

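```bash
python3 - <<'E'
from h import *
o=obs();p=imaging.read_camera('wrist');V=view(p,o)
print(o['eef_pos'])
for z in(.167,.169,.171): print('tip',z,atz(ray(p,V,(381.7,286.9)),z),'tip+20px',atz(ray(p,V,(403,286.9)),z))
print('eye net',atz(ray(p,V,(312.2,290.)),.1692+.0005))
print(proj(p,V,[.5431,-.0852,.169]),proj(p,V,o['eef_pos']-[0,0,.022]))
E
```

```text
[ 0.51442269 -0.08644652  0.1910214 ]
tip 0.167 [ 0.54324238 -0.08469013  0.167     ] tip+20px [ 0.55223603 -0.08428782  0.167     ]
tip 0.169 [ 0.54286632 -0.08384495  0.169     ] tip+20px [ 0.5517523  -0.08344746  0.169     ]
tip 0.171 [ 0.54249027 -0.08299977  0.171     ] tip+20px [ 0.55126856 -0.08260709  0.171     ]
eye net [ 0.5139236  -0.08623559  0.1697    ]
[381.96961893 289.91599927] [313.38000194 289.85675057]
```

>>> apply_moves(moves="1 0.04 -0.007 0 0 0 0;1 0.04 0 0 0 0 0;1 0.04 0 0 0 0 0;1 0.04 0 0 0 0 0;1 0.02 0 0 0 0 0;1 0.02 0 0 0 0 0;1 0.01 0 0 0 0 0;1 0 0 0 0 0 0;1 0 0 0 0 0 0")

```text
t: 18.17
eef_pos: [0.5392, -0.0846, 0.1905]
tool_rot: [-0.0, 1.0, 0.023, -0.0]
contact_force: [0.1, -0.3, -0.5]
gripper_width: 0.11
```

```bash
python3 w.py w12 tip,eye; python3 - <<'E'
import cv2
im=cv2.imread('pics/w12.png')[220:340,260:460];cv2.imwrite('pics/w12c.png',cv2.resize(im,None,fx=4,fy=4,interpolation=cv2.INTER_CUBIC))
E
```

```text
pos [ 0.5392 -0.0846  0.1905] F [ 0.05 -0.32 -0.46] w 0.1100689610760666 t 18.1667 q [-0.45  0.35  0.62  1.94 -0.25  0.93  0.34]
yaw 2.5809253481533174 z [-3.78661341e-04  2.48967616e-04 -9.99999897e-01]
tip [346.6 285.6] 0.78 ray [0.5368, -0.0122, 0.3335] [0.0897, -0.3882, -0.9172]
eye [312.5 290.5] 0.86 ray [0.5368, -0.0122, 0.3335] [0.0112, -0.4032, -0.9151]
```

View pics/w12c.png

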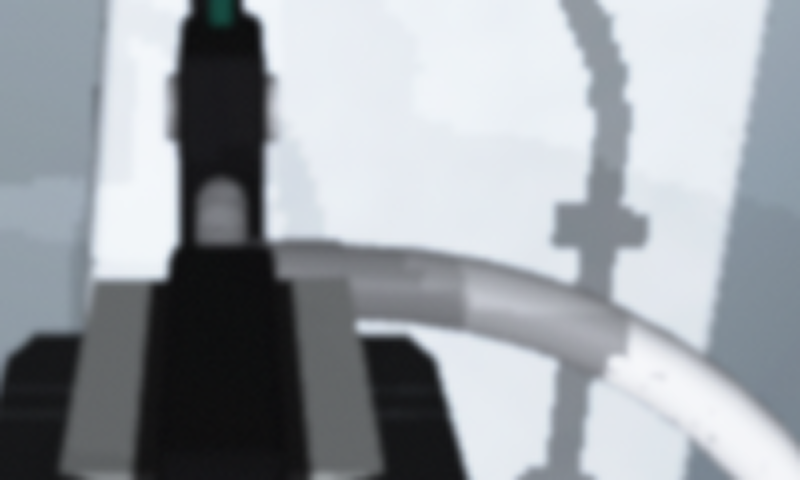

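>>> apply_moves(moves="1 0.02 0 0 0 0 0;1 0.02 0 0 0 0 0;1 0 0 0 0 0 0")

```text
t: 18.57
eef_pos: [0.5447, -0.0841, 0.1907]
tool_rot: [-0.0, 1.0, 0.023, 0.0]
contact_force: [-0.1, 0.1, -1.2]
gripper_width: 0.11
```

>>> apply_moves(moves="1 0.02 0 0 0 0 0;1 0.02 0 0 0 0 0;1 0 0 0 0 0 0")

```text
t: 18.82
eef_pos: [0.5495, -0.084, 0.1906]
tool_rot: [-0.0, 1.0, 0.023, 0.0]
contact_force: [0.3, 0.6, -1.1]
gripper_width: 0.11
```

```bash
python3 w.py w13 tip,eye; python3 - <<'E'
import cv2
from h import *
im=cv2.imread('pics/w13.png')[220:340,260:460];cv2.imwrite('pics/w13c.png',cv2.resize(im,None,fx=4,fy=4,interpolation=cv2.INTER_CUBIC))
a=[]
for n,b in(('scene',(280,130)),('side',(300,130))):
  p=imaging.read_camera(n);save(p,n+'13.png');im=cv2.imread('pics/%s13.png'%n)[b[1]:b[1]+120,b[0]:b[0]+80];a.append(cv2.resize(im,None,fx=5,fy=5,interpolation=cv2.INTER_CUBIC))
cv2.imwrite('pics/ss13.png',np.hstack(a))
E
```

```text
pos [ 0.5495 -0.084   0.1906] F [ 0.34  0.64 -1.07] w 0.10989416326711544 t 18.8167 q [-0.44  0.37  0.61  1.92 -0.26  0.93  0.34]
yaw 2.608097645635439 z [ 4.05484650e-04  1.48934406e-04 -9.99999907e-01]
tip [323.  287.5] 0.87 ray [0.547, -0.0116, 0.3336] [0.0362, -0.3958, -0.9176]
eye [314.9 293.9] 0.89 ray [0.547, -0.0116, 0.3336] [0.018, -0.4101, -0.9118]
```

View pics/w13c.png

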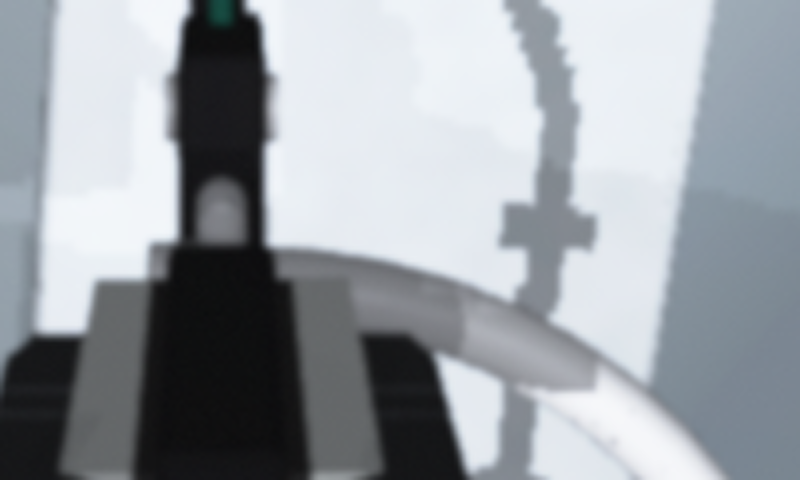

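View pics/ss13.png

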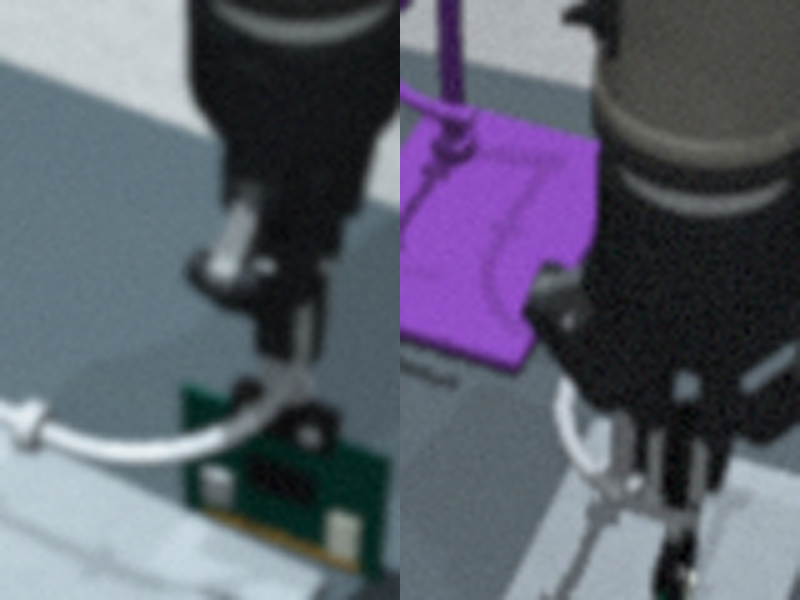

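```bash
cat > path.py <<'E'
import sys
from plan import *
from fit import world,bend
q=[.6134,-.2208,-.0382,.032]
def tgt(th,s=0): # th deg; s mm beyond arc towards the post
    t=np.radians(th);P=(-60+60*np.cos(t),75+60*np.sin(t)-s,0);W=world(bend(P,q[3]),q)[0]
    return np.array([W[0],W[1],.1908+W[2]-.1692]),th-90+np.degrees(q[2])
def rows(seq,o):
    Rc=rot(o['tool_rot']);pos=o['eef_pos'].copy();out=[]
    for X,psd in seq:
        ps=np.radians(psd);Rt=R.from_matrix(np.array([[np.cos(ps),np.sin(ps),0],[np.sin(ps),-np.cos(ps),0],[0,0,-1.]]))
        out.append(np.r_[Rc.inv().apply(X-pos)/.12,np.degrees((Rc.inv()*Rt).as_rotvec())/4]);Rc=Rt;pos=X
    print(';'.join('1 '+' '.join('%.3f'%v for v in r) for r in out))
E
python3 - <<'E'
from path import *
o=obs();X,y=tgt(95);print(X,y,o['eef_pos'])
rows([tgt(t) for t in (95,92,89,86,83,80,77,74,71)],o)
E
```

```text
[ 0.55336263 -0.08370443  0.19091196] 2.8113012226002554 [ 0.548832   -0.08407336  0.19055383]
1 0.038 -0.001 -0.003 -0.005 0.002 -0.056;1 0.026 0.001 -0.000 0.000 0.000 0.750;1 0.026 0.001 -0.000 0.000 0.000 0.750;1 0.026 0.001 0.000 0.000 0.000 0.750;1 0.026 0.001 0.000 0.000 0.000 0.750;1 0.026 0.001 0.000 0.000 0.000 0.750;1 0.026 0.001 0.000 0.000 0.000 0.750;1 0.026 0.001 0.000 0.000 0.000 0.750;1 0.026 0.001 0.000 0.000 0.000 0.750
```

>>> apply_moves(moves="1 0.038 -0.001 -0.003 0 0 -0.056;1 0.026 0.001 0 0 0 0.75;1 0.026 0.001 0 0 0 0.75;1 0.026 0.001 0 0 0 0.75;1 0.026 0.001 0 0 0 0.75;1 0 0 0 0 0 0")

```text
t: 19.57
eef_pos: [0.5667, -0.0845, 0.191]
tool_rot: [0.0, 0.997, -0.081, 0.0]
contact_force: [0.2, -0.3, -0.3]
gripper_width: 0.112
```

>>> apply_moves(moves="1 0.026 0.001 0 0 0 0.75;1 0.026 0.001 0 0 0 0.75;1 0.026 0.001 0 0 0 0.75;1 0.026 0.001 0 0 0 0.75;1 0 0 0 0 0 0;1 0 0 0 0 0 0")

```text
t: 20.07
eef_pos: [0.5779, -0.088, 0.1908]
tool_rot: [-0.0, 0.983, -0.183, -0.0]
contact_force: [-0.5, 0.0, -1.4]
gripper_width: 0.11
```

```bash
python3 w.py w14 tip,eye; python3 - <<'E'
import cv2
from path import *
im=cv2.imread('pics/w14.png')[200:360,220:460];cv2.imwrite('pics/w14c.png',cv2.resize(im,None,fx=3.3,fy=3.3,interpolation=cv2.INTER_CUBIC))
o=obs();print(tgt(71));rows([tgt(t) for t in (68,65,62,59,56,53,50,47)],o)
E
```

```text
pos [ 0.5779 -0.088   0.1908] F [-0.45  0.02 -1.36] w 0.11025539873478382 t 20.0667 q [-0.49  0.44  0.7   1.85 -0.34  0.97 -0.  ]
yaw -21.033624877940916 z [-3.40521985e-04  8.33884306e-05 -9.99999939e-01]
tip [256.6 297.4] 0.68 ray [0.6044, -0.0203, 0.3338] [-0.2749, -0.3383, -0.9]
eye [312.7 289.8] 0.7 ray [0.6044, -0.0203, 0.3338] [-0.1505, -0.3732, -0.9154]
(array([ 0.57799194, -0.08768696,  0.19081468]), np.float64(-21.188698777399743))
1 0.028 -0.002 0.001 -0.006 0.004 0.774;1 0.026 0.001 0.000 0.000 0.000 0.750;1 0.026 0.001 0.000 0.000 0.000 0.750;1 0.026 0.001 0.000 0.000 0.000 0.750;1 0.026 0.001 0.000 0.000 0.000 0.750;1 0.026 0.001 0.000 0.000 0.000 0.750;1 0.026 0.001 0.001 0.000 0.000 0.750;1 0.026 0.001 0.001 0.000 0.000 0.750
```

View pics/w14c.png

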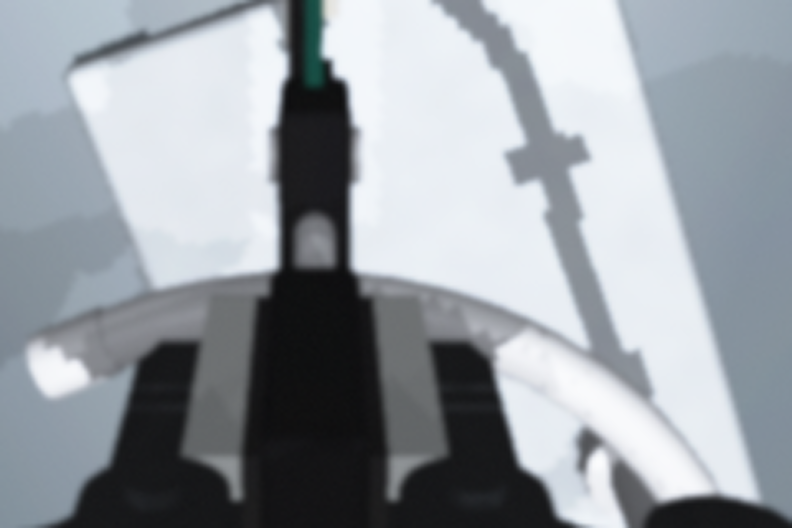

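Threaded well inside the tip with no contact force. I'll keep going round the bend.

>>> apply_moves(moves="1 0.028 -0.002 0.001 0 0 0.77;1 0.026 0.001 0 0 0 0.75;1 0.026 0.001 0 0 0 0.75;1 0.026 0.001 0 0 0 0.75;1 0 0 0 0 0 0")

```text
t: 20.63
eef_pos: [0.5895, -0.0938, 0.1908]
tool_rot: [-0.0, 0.958, -0.287, 0.0]
contact_force: [-0.1, 0.3, -0.2]
gripper_width: 0.109
```

>>> apply_moves(moves="1 0.026 0.001 0 0 0 0.75;1 0.026 0.001 0 0 0 0.75;1 0.026 0.001 0.001 0 0 0.75;1 0.026 0.001 0.001 0 0 0.75;1 0 0 0 0 0 0;1 0 0 0 0 0 0")

```text
t: 21.13
eef_pos: [0.5986, -0.1015, 0.1905]
tool_rot: [-0.0, 0.924, -0.383, -0.0]
contact_force: [0.5, -0.5, -0.2]
gripper_width: 0.107
```

```bash
python3 w.py w15 tip,eye; python3 - <<'E'
import cv2
from path import *
im=cv2.imread('pics/w15.png')[200:360,220:460];cv2.imwrite('pics/w15c.png',cv2.resize(im,None,fx=3.3,fy=3.3,interpolation=cv2.INTER_CUBIC))
o=obs();print(tgt(47));rows([tgt(t) for t in (44,41,38,35,32,29,26,23)],o)
E
```

```text
pos [ 0.5986 -0.1015  0.1905] F [ 0.48 -0.45 -0.22] w 0.10704667503801868 t 21.1333 q [-0.51  0.51  0.8   1.8  -0.43  1.01 -0.33]
yaw -45.09746486689204 z [-3.63142126e-04  3.00855206e-04 -9.99999889e-01]
tip [218.2 328.6] 0.96 ray [0.6502, -0.0502, 0.3335] [-0.4864, -0.178, -0.8554]
eye [312.  286.7] 0.66 ray [0.6502, -0.0502, 0.3335] [-0.2863, -0.2739, -0.9182]
eye [422.9 340.6] 0.57 ray [0.6502, -0.0502, 0.3335] [-0.1801, -0.5141, -0.8386]
(array([ 0.59887166, -0.10133764,  0.19040355]), np.float64(-45.18869877739974))
1 0.027 -0.001 0.002 -0.005 0.009 0.758;1 0.026 0.001 0.001 0.000 0.000 0.750;1 0.026 0.001 0.001 0.000 0.000 0.750;1 0.026 0.001 0.001 0.000 0.000 0.750;1 0.026 0.001 0.001 0.000 0.000 0.750;1 0.026 0.001 0.001 0.000 0.000 0.750;1 0.026 0.001 0.001 0.000 0.000 0.750;1 0.026 0.001 0.001 0.000 0.000 0.750
```

View pics/w15c.png

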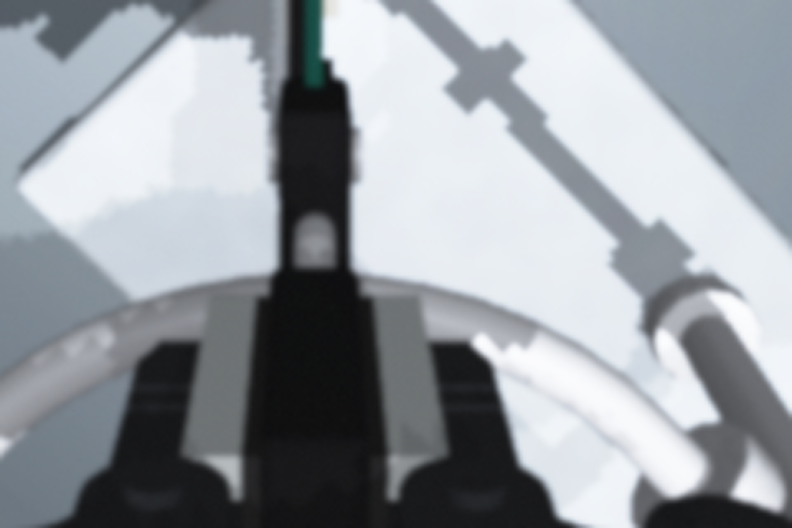

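>>> apply_moves(moves="1 0.027 0 0.001 0 0 0.75;1 0.026 0.001 0.001 0 0 0.75;1 0.026 0.001 0.001 0 0 0.75;1 0.026 0.001 0.001 0 0 0.75;1 0 0 0 0 0 0")

```text
t: 21.7
eef_pos: [0.6067, -0.1118, 0.1901]
tool_rot: [0.0, 0.877, -0.48, 0.0]
contact_force: [0.7, -0.2, -2.3]
gripper_width: 0.108
```

>>> apply_moves(moves="1 0.026 0.001 0.001 0 0 0.75;1 0.026 0.001 0.001 0 0 0.75;1 0.026 0.001 0.001 0 0 0.75;1 0.026 0.001 0.001 0 0 0.75;1 0 0 0 0 0 0;1 0 0 0 0 0 0")

```text
t: 22.2
eef_pos: [0.612, -0.1225, 0.1895]
tool_rot: [-0.0, 0.824, -0.567, -0.0]
contact_force: [0.5, 0.2, -0.6]
gripper_width: 0.11
```

```bash
python3 w.py w16 eye; python3 - <<'E'
import cv2
from path import *
im=cv2.imread('pics/w16.png')[200:360,220:460];cv2.imwrite('pics/w16c.png',cv2.resize(im,None,fx=3.3,fy=3.3,interpolation=cv2.INTER_CUBIC))
o=obs();print(tgt(23));rows([tgt(t) for t in (20,17,14,11,8,5,2.5,0)]+[tgt(0,s) for s in(2,3.5,5,6.5)],o)
E
```

```text
pos [ 0.612  -0.1225  0.1895] F [ 0.51  0.15 -0.55] w 0.11019443805661053 t 22.2 q [-0.52  0.58  0.9   1.77 -0.52  1.05 -0.64]
yaw -69.09299604833637 z [-3.35895743e-04  3.36175650e-04 -9.99999887e-01]
eye [313.4 291.5] 0.76 ray [0.6798, -0.0962, 0.3325] [-0.3815, -0.1408, -0.9136]
(array([ 0.61239149, -0.12229615,  0.18974967]), np.float64(-69.18869877739975))
1 0.027 -0.002 -0.001 -0.001 0.009 0.768;1 0.026 0.001 0.001 0.000 0.000 0.750;1 0.026 0.001 0.001 0.000 0.000 0.750;1 0.026 0.001 0.001 0.000 0.000 0.750;1 0.026 0.001 0.001 0.000 0.000 0.750;1 0.026 0.001 0.001 0.000 0.000 0.750;1 0.022 0.000 0.001 0.000 0.000 0.625;1 0.022 0.000 0.001 -0.000 -0.000 0.625;1 0.017 -0.000 0.001 0.000 0.000 0.000;1 0.012 0.000 0.000 0.000 0.000 0.000;1 0.012 -0.000 0.000 0.000 0.000 0.000;1 0.012 0.000 0.000 0.000 0.000 0.000
```

View pics/w16c.png

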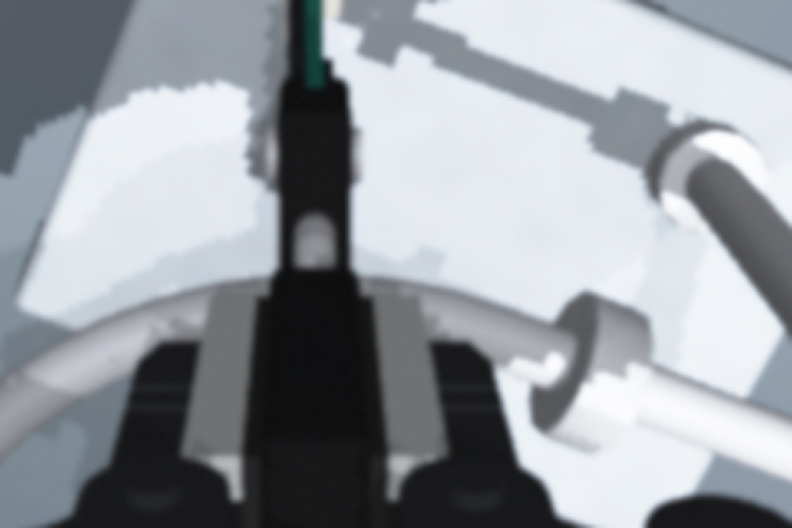

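>>> apply_moves(moves="1 0.026 -0.001 0 0 0 0.765;1 0.026 0.001 0.001 0 0 0.75;1 0.026 0.001 0.001 0 0 0.75;1 0.026 0.001 0.001 0 0 0.75;1 0 0 0 0 0 0")

```text
t: 22.72
eef_pos: [0.6153, -0.135, 0.1892]
tool_rot: [0.0, 0.758, -0.652, -0.0]
contact_force: [-0.6, 0.1, -1.3]
gripper_width: 0.102
```

>>> apply_moves(moves="1 0.026 0.001 0.001 0 0 0.75;1 0.026 0.001 0.001 0 0 0.75;1 0.022 0 0.001 0 0 0.625;1 0.022 0 0.001 0 0 0.625;1 0 0 0 0 0 0;1 0 0 0 0 0 0")

```text
t: 23.22
eef_pos: [0.616, -0.1459, 0.1887]
tool_rot: [0.0, -0.694, 0.72, 0.0]
contact_force: [-0.6, 0.3, -1.1]
gripper_width: 0.106
```

```bash
python3 w.py w17 eye; python3 - <<'E'
import cv2
from path import *
im=cv2.imread('pics/w17.png')[200:360,220:460];cv2.imwrite('pics/w17c.png',cv2.resize(im,None,fx=3.3,fy=3.3,interpolation=cv2.INTER_CUBIC))
o=obs();print(tgt(0));rows([tgt(0,s) for s in(2,3.5,5,6.5)],o)
E
```

```text
pos [ 0.616  -0.1459  0.1887] F [-0.61  0.29 -1.14] w 0.10621782584894517 t 23.2167 q [-0.53  0.65  0.99  1.75 -0.6   1.09 -0.94]
yaw -92.15226527397412 z [-2.14409107e-04  4.08565163e-04 -9.99999894e-01]
eye [311.2 291.5] 0.56 ray [0.6885, -0.1479, 0.3317] [-0.4061, 0.0247, -0.9135]
(array([ 0.61626284, -0.14589308,  0.18899959]), np.float64(-92.18869877739975))
1 0.018 -0.002 -0.002 0.001 0.010 0.003;1 0.012 0.000 0.000 0.000 0.000 0.000;1 0.012 -0.000 0.000 0.000 0.000 0.000;1 0.012 0.000 0.000 0.000 0.000 0.000
```

View pics/w17c.png

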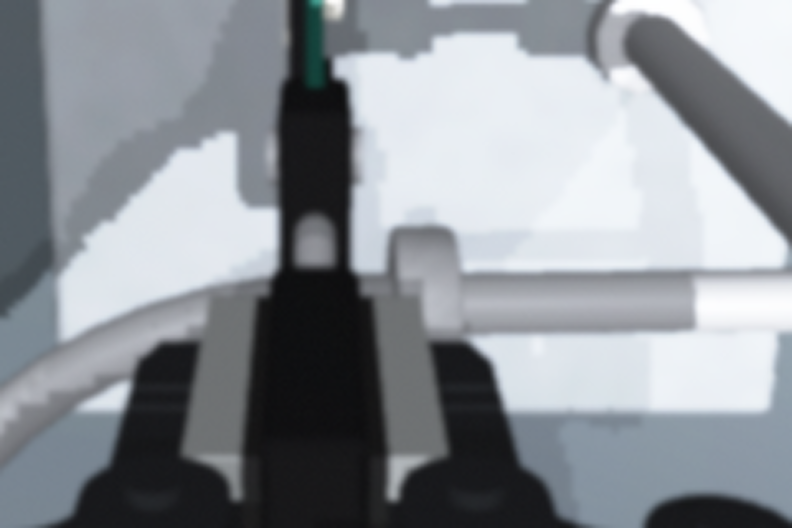

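>>> apply_moves(moves="1 0.01 0 0.01 0 0 0;1 0.01 0 0 0 0 0;1 0.01 0 0 0 0 0;1 0 0 0 0 0 0;1 0 0 0 0 0 0")

```text
t: 23.73
eef_pos: [0.6158, -0.1499, 0.1876]
tool_rot: [0.0, -0.693, 0.721, 0.0]
contact_force: [-0.3, 0.7, -1.1]
gripper_width: 0.108
```

>>> apply_moves(moves="1 0.01 0 0 0 0 0;1 0.01 0 0 0 0 0;1 0 0 0 0 0 0;1 0 0 0 0 0 0")

```text
t: 24.07
eef_pos: [0.6158, -0.1523, 0.1876]
tool_rot: [0.0, -0.693, 0.721, 0.0]
contact_force: [-0.7, 1.2, -0.2]
gripper_width: 0.11
```

>>> apply_moves(moves="1 0.01 0 0 0 0 0;1 0 0 0 0 0 0;1 0 0 0 0 0 0")

```text
t: 24.32
eef_pos: [0.6158, -0.153, 0.1875]
tool_rot: [0.0, -0.693, 0.721, 0.0]
contact_force: [-0.6, 1.1, -0.2]
gripper_width: 0.11
```

>>> apply_moves(moves="1 0.01 0 0 0 0 0;1 0 0 0 0 0 0;1 0 0 0 0 0 0")

```text
t: 24.57
eef_pos: [0.6159, -0.1533, 0.1874]
tool_rot: [0.001, -0.693, 0.721, 0.001]
contact_force: [0.4, 5.4, 0.9]
gripper_width: 0.109
```

```bash
python3 w.py w18 eye; python3 - <<'E'
import cv2
from h import *
im=cv2.imread('pics/w18.png')[200:360,220:460];cv2.imwrite('pics/w18c.png',cv2.resize(im,None,fx=3.3,fy=3.3,interpolation=cv2.INTER_CUBIC))
a=[]
for n,b in(('scene',(250,130)),('side',(300,130))):
  p=imaging.read_camera(n);save(p,n+'18.png');im=cv2.imread('pics/%s18.png'%n)[b[1]:b[1]+120,b[0]:b[0]+80];a.append(cv2.resize(im,None,fx=5,fy=5,interpolation=cv2.INTER_CUBIC))
cv2.imwrite('pics/ss18.png',np.hstack(a))
E
```

```text
pos [ 0.6159 -0.1533  0.1874] F [0.36 5.39 0.89] w 0.10930990897655642 t 24.5667 q [-0.51  0.65  0.99  1.74 -0.61  1.09 -0.93]
yaw -92.27286692353515 z [-3.30779553e-04  2.15925790e-03 -9.99997614e-01]
eye [313.9 292.1] 0.83 ray [0.6884, -0.1557, 0.3304] [-0.4077, 0.0209, -0.9129]
```

View pics/w18c.png

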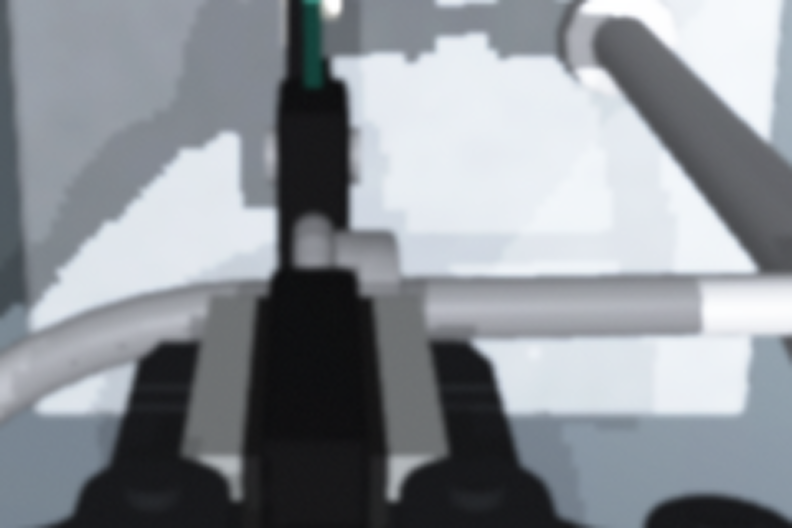

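View pics/ss18.png

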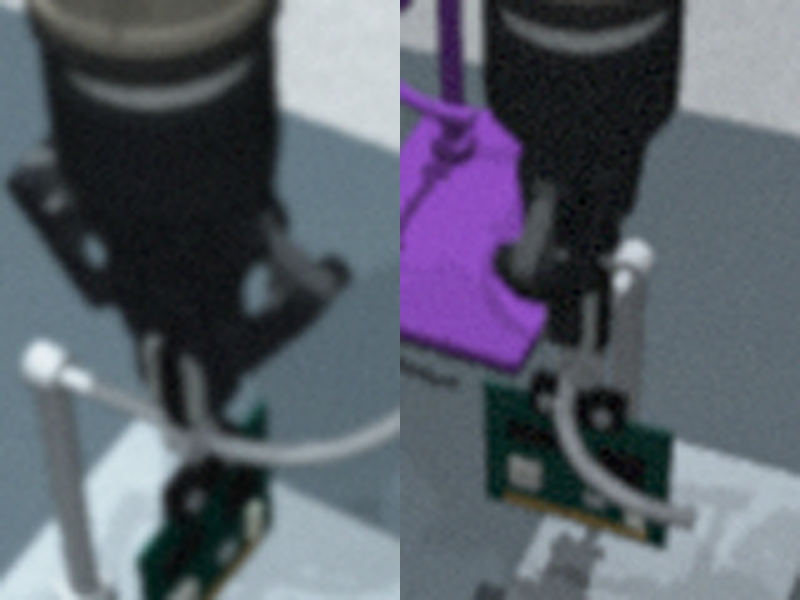

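>>> apply_moves(moves="1 -0.007 0 0.005 0 0 0;1 0 0 0 0 0 0;1 0 0 0 0 0 0")

```text
t: 25.02
eef_pos: [0.6159, -0.1533, 0.187]
tool_rot: [0.0, -0.693, 0.721, 0.0]
contact_force: [0.7, 4.6, 0.6]
gripper_width: 0.108
```

>>> apply_moves(moves="1 0 0 0.005 0 0 0;1 0 0 0 0 0 0;1 0 0 0 0 0 0")

```text
t: 25.27
eef_pos: [0.616, -0.1533, 0.1868]
tool_rot: [0.001, -0.693, 0.721, 0.0]
contact_force: [-0.8, 5.9, 3.5]
gripper_width: 0.109
```

>>> apply_moves(moves="1 0 0 0.005 0 0 0;1 0 0 0 0 0 0;1 0 0 0 0 0 0")

```text
t: 25.52
eef_pos: [0.616, -0.1533, 0.1866]
tool_rot: [0.001, -0.693, 0.721, 0.0]
contact_force: [-1.3, 6.3, 8.4]
gripper_width: 0.109
```

>>> apply_moves(moves="1 -0.006 0 -0.006 0 0 0;1 0 0 0 0 0 0;1 0 0 0 0 0 0")

```text
t: 25.77
eef_pos: [0.616, -0.1532, 0.1868]
tool_rot: [0.0, -0.693, 0.721, -0.0]
contact_force: [0.1, 3.1, 3.8]
gripper_width: 0.11
```

>>> apply_moves(moves="1 -0.003 0 0 0 0 0;1 0 0 0 0 0 0;1 0 0 0 0 0 0")

```text
t: 26.02
eef_pos: [0.616, -0.1531, 0.1868]
tool_rot: [0.0, -0.692, 0.721, -0.0]
contact_force: [-0.8, 1.9, 5.1]
gripper_width: 0.105
```

>>> apply_moves(moves="1 0 0 -0.003 0 0 0;1 0 0 0 0 0 0;0.8 0 0 0 0 0 0;0.75 0 0 0 0 0 0;0.7 0 0 0 0 0 0;0.65 0 0 0 0 0 0;0.6 0 0 0 0 0 0;0.5 0 0 0 0 0 0;0.4 0 0 0 0 0 0;0.3 0 0 0 0 0 0;0.3 0 0 0 0 0 0;0.3 0 0 0 0 0 0", force=20)

```text
t: 27.02
eef_pos: [0.6158, -0.1526, 0.1868]
tool_rot: [0.0, -0.693, 0.721, 0.0]
contact_force: [0.4, 0.7, -0.2]
gripper_width: 0.35
```

```bash
python3 w.py w19 eye; python3 - <<'E'
import cv2
from h import *
im=cv2.imread('pics/w19.png')[200:360,220:460];cv2.imwrite('pics/w19c.png',cv2.resize(im,None,fx=3.3,fy=3.3,interpolation=cv2.INTER_CUBIC))
E
```

```text
pos [ 0.6158 -0.1526  0.1868] F [ 0.41  0.71 -0.19] w 0.3496870375316736 t 27.0167 q [-0.51  0.65  0.99  1.75 -0.61  1.09 -0.93]
yaw -92.32701102011222 z [-7.72568567e-05  3.06205168e-04 -9.99999950e-01]
eye [312.6 289.2] 0.72 ray [0.6883, -0.1548, 0.3298] [-0.4012, 0.0224, -0.9157]
```

View pics/w19.png

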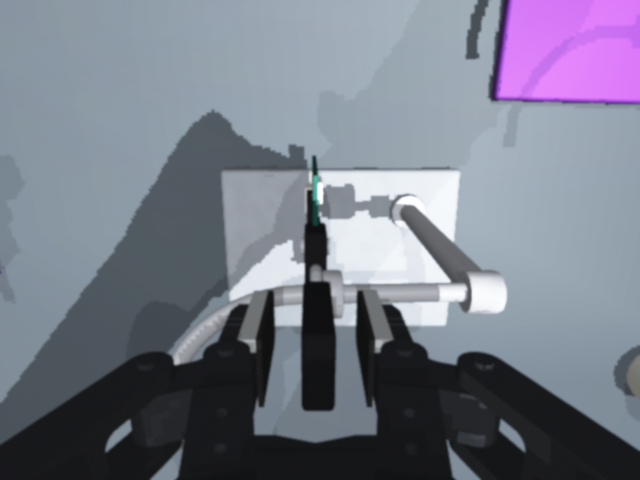

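>>> apply_moves(moves="0.2 0 0 -0.05 0 0 0;0.2 0 0 -0.1 0 0 0;0.2 0 0 -0.15 0 0 0;0.2 0 0 -0.2 0 0 0;0.2 0 0 -0.2 0 0 0;0.2 0 0 -0.2 0 0 0;0.2 0 0 -0.2 0 0 0;0.2 0 0 -0.1 0 0 0;0.2 0 0 0 0 0 0;0.2 0 0 0 0 0 0;0.2 0 0 0 0 0 0;0.2 0 0 0 0 0 0")

```text
t: 28.12
eef_pos: [0.6152, -0.1521, 0.3293]
tool_rot: [-0.001, -0.693, 0.721, 0.001]
contact_force: [0.2, 0.8, 0.2]
gripper_width: 0.402
```

```bash
python3 w.py w20 eye,grip_tab; python3 - <<'E'
import cv2
from h import *
a=[]
for n,b in(('scene',(230,170)),('side',(300,150))):
  p=imaging.read_camera(n);save(p,n+'20.png');im=cv2.imread('pics/%s20.png'%n)[b[1]:b[1]+120,b[0]:b[0]+80];a.append(cv2.resize(im,None,fx=5,fy=5,interpolation=cv2.INTER_CUBIC))
cv2.imwrite('pics/ss20.png',np.hstack(a))
E
```

```text
pos [ 0.6152 -0.1521  0.3293] F [0.22 0.76 0.19] w 0.4017141997142546 t 28.1167 q [-0.58  0.53  1.1   1.58 -0.48  1.33 -1.03]
yaw -92.3212152971216 z [-2.35816510e-03  9.43612250e-04 -9.99996774e-01]
eye [  7.6 208.2] 0.7 ray [0.688, -0.1544, 0.4722] [-0.1586, 0.5911, -0.7908]
eye [314.2 209.7] 0.66 ray [0.688, -0.1544, 0.4722] [-0.2281, 0.0121, -0.9736]
grip_tab [313.7 223.6] 0.72 ray [0.688, -0.1544, 0.4722] [-0.2595, 0.0146, -0.9656]
```

View pics/w20.png

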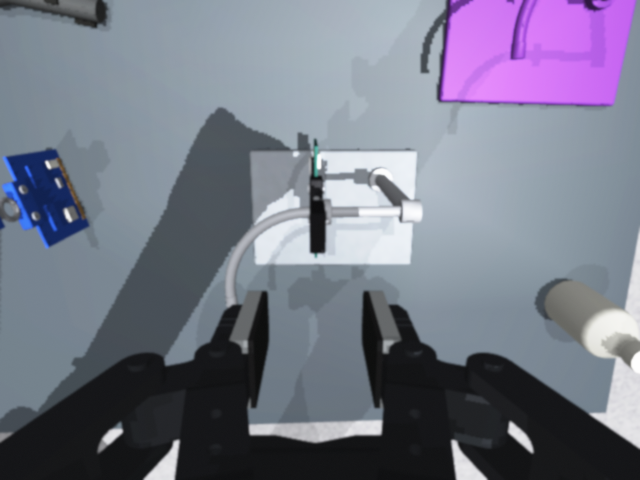

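View pics/ss20.png

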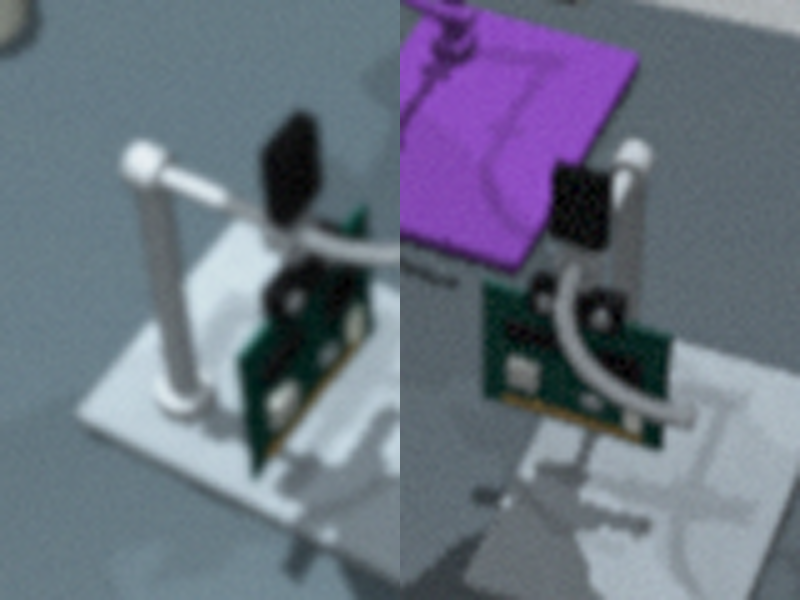

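View pics/scene20.png

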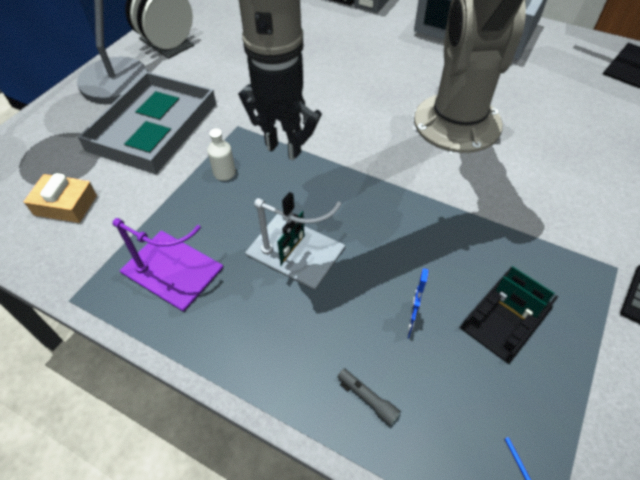

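It hangs upright at the collar and the gripper is clear. I'll wait a second and compare pictures for stillness.

>>> apply_moves(moves="0.2 0 0 0 0 0 0;0.2 0 0 0 0 0 0;0.2 0 0 0 0 0 0;0.2 0 0 0 0 0 0;0.2 0 0 0 0 0 0;0.2 0 0 0 0 0 0;0.2 0 0 0 0 0 0;0.2 0 0 0 0 0 0;0.2 0 0 0 0 0 0;0.2 0 0 0 0 0 0;0.2 0 0 0 0 0 0;0.2 0 0 0 0 0 0")

```text
t: 29.37
eef_pos: [0.6158, -0.1526, 0.3309]
tool_rot: [0.0, -0.693, 0.721, 0.0]
contact_force: [0.0, -0.2, 0.1]
gripper_width: 0.398
```

```bash
python3 w.py w21 eye; python3 - <<'E'
import cv2
from h import *
im=cv2.imread('pics/w21.png')[120:280,230:430];cv2.imwrite('pics/w21c.png',cv2.resize(im,None,fx=3.7,fy=3.7,interpolation=cv2.INTER_CUBIC))
for n,b in(('scene',(230,170)),('side',(300,150))):
  p=imaging.read_camera(n);save(p,n+'21.png')
  A,B=[cv2.GaussianBlur(cv2.imread('pics/%s%d.png'%(n,k)),(5,5),0)[b[1]:b[1]+120,b[0]:b[0]+80].astype(int) for k in(20,21)];print(n,abs(A-B).max(),abs(A-B).mean())
E
```

```text
pos [ 0.6158 -0.1526  0.3309] F [ 0.01 -0.23  0.1 ] w 0.3980666159470684 t 29.3667 q [-0.58  0.53  1.1   1.58 -0.48  1.33 -1.03]
yaw -92.32473285811804 z [ 1.13417321e-05  3.04414396e-04 -9.99999954e-01]
eye [312.9 210.5] 0.94 ray [0.6883, -0.1549, 0.4738] [-0.2275, 0.0146, -0.9737]
eye [  9.  209.5] 0.84 ray [0.6883, -0.1549, 0.4738] [-0.1595, 0.589, -0.7922]
scene 14 0.5462847222222222
side 10 0.6539583333333333
```

View pics/w21c.png

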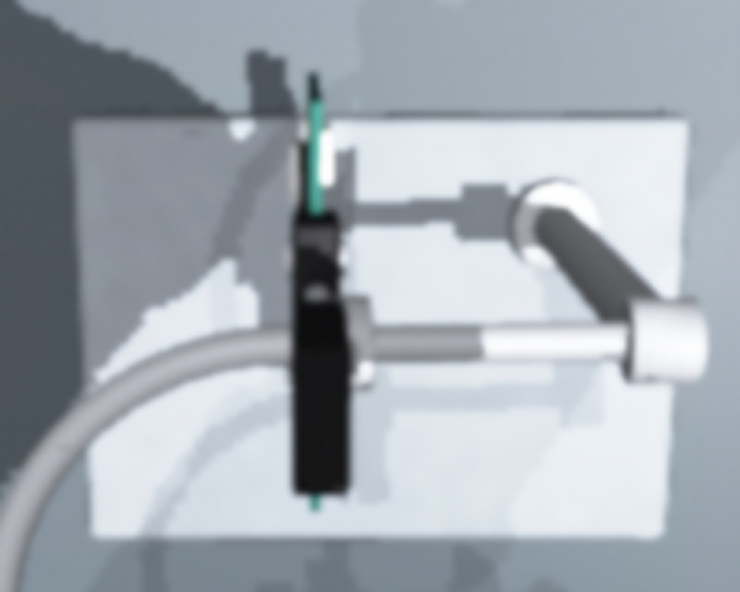

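Still, seated against the collar, and the arm is clear. Handing in.

```bash
python3 -c "
from station import bot
print(bot.hand_in())"
```

```text
the job is handed in; nothing more can be done
None
```

The clipped board now hangs on the grey stand's hook with its eye against the stop collar. I handed the job in at about 29 s of the 72 s allowed.

- **Lift and feel:** I gripped the board by its black tab and lifted it out of the rack. To find the bent wire's height I lowered the board's bottom edge onto it. It touched at a wire centre of about 0.169 m, which means the arm is bent up by about 0.03 rad. The highest force on the hook was about 11 N.
- **Thread and seat:** The tip went through the eye, and the eye followed the bend round without noticeable contact force. I pushed it onto the collar with about 6 N, lowered it until the wire took the weight, and opened the gripper.
- **Last checks:** The arm was well clear, with contact force near zero. The last close picture shows the eye against the collar and the board upright. Pictures taken about a second apart, from both fixed cameras, show no visible movement of the board. The other boards, the blue look-alike, the bottle and the torch look undisturbed in the last overview.
- **Disagreement:** My height estimates for the hook tip from the camera pictures ranged from 0.166 to 0.172 m, so I went by the touch instead.

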